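# Blow the dust off the heel caps

## Task

Blow the freshly roughed heel caps on the bench mat clean: press down the front edge of the clear hatch on the grey blow-off box so that its catch lets it spring open, lay every heel cap flat on the floor of the box and shut the hatch until the catch holds it. Tilt the air valve's lever fully over towards the box, hold it there for two seconds and let it spring back upright; never blow with the hatch open. Then press the hatch open again, lay every cap flat on the floor of the steel tray, and leave the hatch caught shut and the other things on the counter where they are.

Things in the scene. Friction and masses are not known exactly. Their poses are not given: they have to be found in the camera images.
- mat: black rubber bench mat, fixed, 240 x 150 x 4 mm (x, y, z), on which the heel caps lie at the start. Origin at the centre of its underside, on the counter
- cap1_mid (a point): cream plastic heel cap, one of two or three (absent ones read None), D-shaped, 39 x 38 x 10 mm, 18 g, at first flat on the mat. Point: its centre, half-way up. z is across its thickness; x along its length: straight edge 20 mm off at -x, round edge (radius 19 mm about the point) at +x. The sides at y = +-19 mm are straight and parallel from the straight edge as far as the point
- cap2_mid (a point): cream plastic heel cap, one of two or three (absent ones read None), D-shaped, 39 x 38 x 10 mm, 18 g, at first flat on the mat. Point: its centre, half-way up. z is across its thickness; x along its length: straight edge 20 mm off at -x, round edge (radius 19 mm about the point) at +x. The sides at y = +-19 mm are straight and parallel from the straight edge as far as the point
- cap3_mid (a point): cream plastic heel cap, one of two or three (absent ones read None), D-shaped, 39 x 38 x 10 mm, 18 g, at first flat on the mat. Point: its centre, half-way up. z is across its thickness; x along its length: straight edge 20 mm off at -x, round edge (radius 19 mm about the point) at +x. The sides at y = +-19 mm are straight and parallel from the straight edge as far as the point
- cap4_mid (a point): cream plastic heel cap, one of two or three (absent ones read None), D-shaped, 39 x 38 x 10 mm, 18 g, at first flat on the mat. Point: its centre, half-way up. z is across its thickness; x along its length: straight edge 20 mm off at -x, round edge (radius 19 mm about the point) at +x. The sides at y = +-19 mm are straight and parallel from the straight edge as far as the point
- tray: low steel tray, fixed to the counter, 220 x 160 mm outside (x, y), 14 mm high, wall and floor 3 mm thick. Origin at the centre of its underside
- tray_in (a point): centre of the top of the tray's inner floor, 3 mm above the counter; axes as the tray's. The inner floor is 214 x 154 mm (x, y), the rim stands 11 mm above it
- box: grey blow-off box for small parts, fixed, 204 mm deep (x) by 276 mm wide (y), with a clear hatch as its roof. Origin on the counter under the centre of the cavity; x points away from the robot to the hinge side. Front (a 34 mm thick wall with the spring catch in it) at x = -109 mm, back at x = +95 mm, wall tops 80 mm up
- box_floor (a point): centre of the perforated floor inside the box, 35 mm above the counter; axes as the box's. The floor is 150 x 260 mm (x, y), the walls rise 45 mm above it
- hatch (a joint): hatch angle, rad: 0 = held shut by the catch, 1.75 = fully open, leaning back past upright, front edge 299 mm up; stop at -0.042 (9 mm below shut at the edge). Push-push catch: each press right to the stop and release (about 3 N) frees a held hatch, which a light spring lifts slowly all the way, or holds one swung shut from open; a shorter press changes nothing. Swinging it shut takes 1 to 3 N
- hatch_press (a point): centre of the 22 x 60 mm black press pad on the hatch's top face, 194 mm from the hinge line, 18 mm in from the front edge, 100 mm above the counter when shut; moves with the hatch. The hatch is a plate 212 mm from hinge to front edge, 276 mm wide, 10 mm thick, clear in an aluminium frame
- hatch_hinge (a point): middle of the hatch's hinge line, at the back of the box (x = +95 mm), 90 mm above the counter; the line is parallel to the box's y; the hatch's underside passes through it, the top face is 10 mm above. The point's axes turn with the hatch: x from the front edge to the hinge, z out of the top face
- lever (a joint): tilt of the air valve's lever, rad: 0 = upright, positive = tilted to the valve's -y, that is, towards the box; stops at +-0.5. A spring centres it: about 4 N at the knob holds it on the stop
- lever_knob (a point): centre of the lever's black ball knob, 26 mm across, 82 mm above the pivot (137 mm above the counter when upright), on a steel stem 8 mm thick; moves with the lever
- lever_pivot (a point): pivot of the lever, 55 mm above the counter, on the small aluminium air valve that stands on a steel foot of 80 x 60 mm to the left (+y) of the box; axes are the valve's: the lever tilts in its y-z plane, -y is towards the box
- shoe: brown leather shoe 250 mm long at the back of the counter; bystander
- eyelet_tin: round tin of eyelets with a screw-top lid, 64 mm across, 45 mm high; bystander
- stretcher: worn wooden shoe stretcher with a steel screw, 250 mm long, 40 mm high; bystander
- spool: spool of thread, 36 mm across, 40 mm high; bystander
- brush: shoe brush, 150 mm long, 44 mm high; bystander
- awl: awl with a wooden handle, 150 mm long; bystander
- polish_tin: flat round tin of polish, 88 mm across, 26 mm high; bystander
Not all that is in view belongs to the job. What is shaped like the part that bears cap3_mid but red is not meant.

How it is judged:
By the outcome, as a careful person would: the job done as asked, in the order asked, and still so for the second after the job is handed in, with the robot touching nothing.
Of cap1, cap2, cap3, cap4 only 2 to 3 are there at a start; the rules pass over those that are not, and their reading is None.
At some moment in a run one of cap1, cap2, cap3, cap4 may be knocked a few centimetres aside while the robot is not near it.
Once in a run the grip may slacken for a moment while it holds something.
It also fails if it takes over 210 s, if anything falls off the work surface, if the arm or the gripper's body presses on something with over 40 N, if the wrist force passes 120 N, or if a joint passes its speed limit or range.

## Robot

A 7-joint arm with a two-finger parallel gripper is mounted at the origin on the work surface. World frame = base frame: x ahead of the robot, y to its left, z up, the work surface at z = 0. Lengths are in m, angles in rad, forces in N, time in s.
With the tool pointing down it reaches from about 0.425 to 0.875 m from the base axis. Payload 4.7 kg.
Tool frame: the origin (TCP) lies on the centre line of the jaws, within the pads' length; the fingertips stand 19 mm ahead of it and the grasp point (between the pads) is the TCP; x points along the fingers, z is the direction in which the jaws open and shut, and the axes are right-handed (so a half turn about x gives the same grasp; the last joint's range is limited). The gripper opens to 87 mm and grips with 3 to 60 N. Pads are 19 mm wide; open, the fingers measure 117 mm over their backs; the gripper's body (75 mm by 190 mm) begins 51 mm behind the grasp point.
Start: joints at [1.281, 0.321, -0.07, 1.45, 0.023, 1.371, -0.057], TCP at [0.194, -0.62, 0.242] pointing down, gripper open.
Joint ranges: [-2.86, 2.86], [-0.3, 2.09], [-1.38, 1.24], [0.06, 2.45], [-1.56, 4.7], [0.09, 2.05], [-2.69, 2.69]. Speed limits (rad/s): [2.57, 2.57, 3.14, 3.14, 3.14, 3.14, 3.14].

## Interface

Orientations are given as a rotation vector (axis times angle).
In Python, from bench import get_state, get_image, camera_info, close_job gives the robot as it stands.
- The arm moves only by the tool jog_arm, never from a script. Its argument "targets" is a list of rows, each a list of 7 numbers: the turn, a rotation vector about the tool's x, y, z in degrees, then the shift along the tool's x, y, z in cm, then the finger opening in cm, from 0 to 8.7. In form: [[wx, wy, wz, tx, ty, tz, jaw], ...]. A call has 1 to 10 rows; each row shifts and turns the commanded pose from where the row before left it, along the tool's axes as they then stand; what a row does not reach is not made up. A row lasts 1/8 s, in which the tool goes at most 62.5 mm and 10.7 degrees, less where a joint would pass 70% of its speed; a pose out of reach is approached as far as the arm can. A call is refused whole if a number of a shift passes 6.25 or a number of a turn 10.7, either way. A call with a gripper value outside its range is refused whole. The fingers move at their own pace and stop on an object; "squeeze" is the grip in N (left out, the last holds). Time passes only in rows, so rows that do not move let the fingers close. It gives the time, the measured TCP pose, the force and the opening at its end, in the units of the state.
- get_state(): the state, without advancing time (a new reading comes with each control period).
- get_image(name): name is "side" or "top" or "wrist"; returns (picture, depth): 400x640x3 uint8, red, green, blue; 400x640 float32, m along the optical axis (not along the pixel's ray), 0 where there is no reading.
- camera_info(name): a dict with "intrinsics" (3x3 intrinsics, pixels), "k1" (the pictures are not rectified: a ray, as slopes to the right and down, at radius r is drawn at 1 + k1 r^2 times it, then the intrinsics apply), "world_from_camera" (4x4, takes a point from camera to world coordinates); the wrist camera has in their place "mount" (4x4, takes a point from camera to tool coordinates, whose origin is the TCP and whose axes are the tool frame's). Camera axes: x right, y up, looking along -z (the intrinsics and any distortion apply to the point x, -y, -z); pixel columns grow to the right and rows downward; lengths in m; the calibration is good to about 2 mm. A picture is of the moment at which its call begins: read the wrist's pose just before it. camera_info takes no time and is no camera call.
- close_job(): hands the job in, once; it reports no verdict.
The state is a dict: "time": time; "joint_positions": joint angles; "qd": joint speeds; "joint_torque": joint torques, N m; "position": TCP position; "tool_rot": TCP orientation; "ft_force": force on the tool from outside, world axes, zero at the start; "torque": the same for the moment, N m; "grip_width": opening from 0.0 (shut) to 1.0 (fully open).
Only numpy, scipy, OpenCV 4.12 (cv2) and the standard library are available. Lean on these libraries where they do the work, as an engineer would, in place of code of your own. Each camera call takes 0.05 s, during which the arm holds its last target.

## Working session

There is one attempt and no reset: what is moved stays moved. The work goes in short steps, Python scripts to look and compute and a tool call to move; the robot and the scene stay as the last step left them, time stands still between calls to the robot, and variables do not carry over. Pictures are saved under pics/ and viewed, and the job is handed in when it is done.

Besides the shell and the picture viewer there is one more tool, called after "Emit:" as a command line: name --pt "numbers of a row" for each row, then --argument value for the rest. jog_arm: Moves the arm, as the interface text tells. Its arguments: {"type":"object","properties":{"targets":{"type":"array"},"squeeze":{"type":"number"}},"required":["targets"]}

```bash
mkdir -p pics; ls; cat > h.py <<'E'
import numpy as np, cv2, json
from scipy.spatial.transform import Rotation as R
from bench import get_state, get_image, camera_info, close_job
def T_tool(s):
    T=np.eye(4);T[:3,:3]=R.from_rotvec(s["tool_rot"]).as_matrix();T[:3,3]=s["position"];return T
def cam(name,s=None):
    c=camera_info(name)
    K=np.array(c["intrinsics"]);k1=c["k1"]
    W=np.array(c["world_from_camera"]) if "world_from_camera" in c else T_tool(s)@np.array(c["mount"])
    return K,k1,W
def rays(K,k1,W,uv):
    uv=np.atleast_2d(np.array(uv,float))
    d=np.stack([(uv[:,0]-K[0,2])/K[0,0],(uv[:,1]-K[1,2])/K[1,1]],1)
    u=d.copy()
    for _ in range(20):
        u=d/(1+k1*(u**2).sum(1,keepdims=True))
    v=np.stack([u[:,0],-u[:,1],-np.ones(len(u))],1)
    return W[:3,3],v@W[:3,:3].T   # dir scaled so depth=1
def onplane(c,uv,z):
    o,d=rays(*c,uv); t=(z-o[2])/d[:,2]; return o+d*t[:,None]
def depthpts(c,uv,dep):
    o,d=rays(*c,uv); uv=np.atleast_2d(uv).astype(int)
    return o+d*dep[uv[:,1],uv[:,0]][:,None]
def proj(c,p):
    K,k1,W=c; p=np.atleast_2d(p); q=(p-W[:3,3])@W[:3,:3]
    s=np.stack([q[:,0]/-q[:,2],-q[:,1]/-q[:,2]],1); s=s*(1+k1*(s**2).sum(1,keepdims=True))
    return s@K[:2,:2].T+K[:2,2]
def shot(name,fn=None):
    s=get_state(); im,d=get_image(name)
    if fn: cv2.imwrite("pics/"+fn,im[:,:,::-1]); np.savez("pics/"+fn[:-4]+".npz",im=im,d=d,pos=s["position"],rot=s["tool_rot"])
    return s,im,d
E
python3 - <<'E'
from h import *
print(get_state())
for n in ["side","top","wrist"]:
    s,im,d=shot(n,n+"0.png"); print(camera_info(n))
E
```

```text
pics
{'time': 0.0, 'joint_positions': array([ 1.28111114,  0.32182884, -0.07005637,  1.45167534,  0.0226241 ,
        1.37083968, -0.05692704]), 'qd': array([-0.00095121, -0.00085739,  0.00081691, -0.00145084, -0.00061135,
        0.00025833, -0.00134374]), 'joint_torque': array([ 2.95776736e-04, -4.91292143e+01, -4.03476460e-01, -3.12529421e+01,
       -6.38942141e-02,  4.39342414e-02,  1.60000941e-04]), 'position': array([ 0.19420637, -0.61975126,  0.24045733]), 'tool_rot': array([ 0.9836902 ,  1.33943042, -0.98194209]), 'ft_force': array([ 0.71278901, -0.20998644,  0.59957988]), 'torque': array([-0.04413787,  0.00918026,  0.01634621]), 'grip_width': 1.0024182349263027}
{'intrinsics': array([[364.72993402,   0.        , 319.47897244],
       [  0.        , 364.72993402, 196.17769267],
       [  0.        ,   0.        ,   1.        ]]), 'k1': -0.062497275992036964, 'world_from_camera': array([[ 0.92894413,  0.27491908, -0.24795625,  0.22081655],
       [-0.37015268,  0.70245829, -0.60789747, -0.77234316],
       [ 0.00705631,  0.65648446,  0.75430654,  0.97724984],
       [ 0.     
[... 360 characters left out ...]
, -0.01099081, -0.05247149],
       [-0.01222774,  0.08115887,  0.99662617,  1.3111897 ],
       [ 0.        ,  0.        ,  0.        ,  1.        ]])}
{'intrinsics': array([[339.13455646,   0.        , 327.31570494],
       [  0.        , 339.13455646, 200.7755402 ],
       [  0.        ,   0.        ,   1.        ]]), 'k1': 0.02454457667879735, 'mount': array([[ 6.98186169e-04,  3.06048333e-01, -9.52015720e-01,
        -1.43659450e-01],
       [ 4.38695322e-05,  9.52015941e-01,  3.06048436e-01,
         8.40145287e-02],
       [ 9.99999755e-01, -2.55443270e-04,  6.51258166e-04,
        -5.56078485e-04],
       [ 0.00000000e+00,  0.00000000e+00,  0.00000000e+00,
         1.00000000e+00]])}
```

View pics/top0.png

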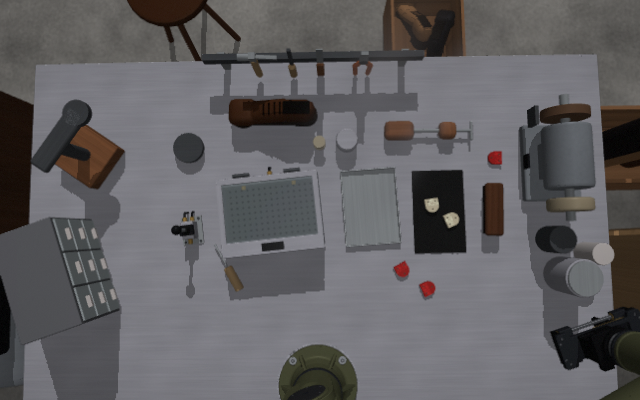

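View pics/side0.png

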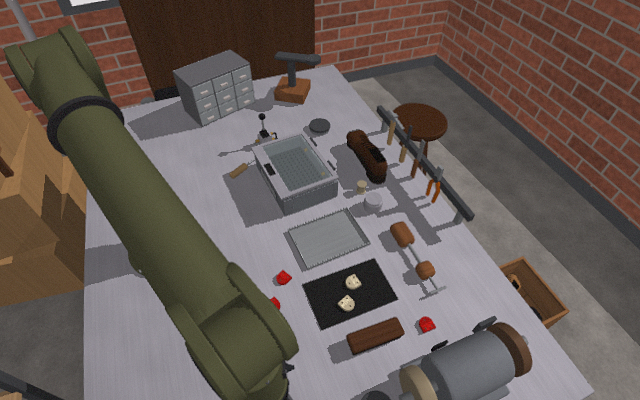

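View pics/wrist0.png

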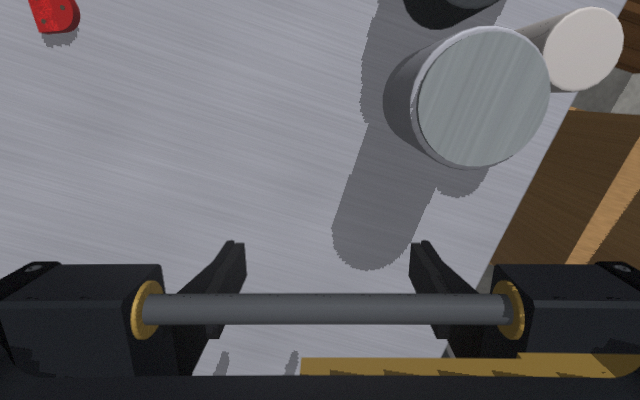

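```bash
python3 - <<'E'
from h import *
im=cv2.imread("pics/top0.png")
cv2.imwrite("pics/topA.png",cv2.resize(im[150:310,160:340],None,fx=4.4,fy=3.7*4.4/3.7*0.84,interpolation=cv2.INTER_CUBIC))
cv2.imwrite("pics/topB.png",cv2.resize(im[155:305,330:510],None,fx=4,fy=4,interpolation=cv2.INTER_CUBIC))
im=cv2.imread("pics/side0.png")
cv2.imwrite("pics/sideA.png",cv2.resize(im[100:220,220:400],None,fx=4.4,fy=4.4,interpolation=cv2.INTER_CUBIC))
cv2.imwrite("pics/sideB.png",cv2.resize(im[200:360,260:460],None,fx=3.7,fy=3.7,interpolation=cv2.INTER_CUBIC))
E
```

```text
(no output)
```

View pics/topA.png

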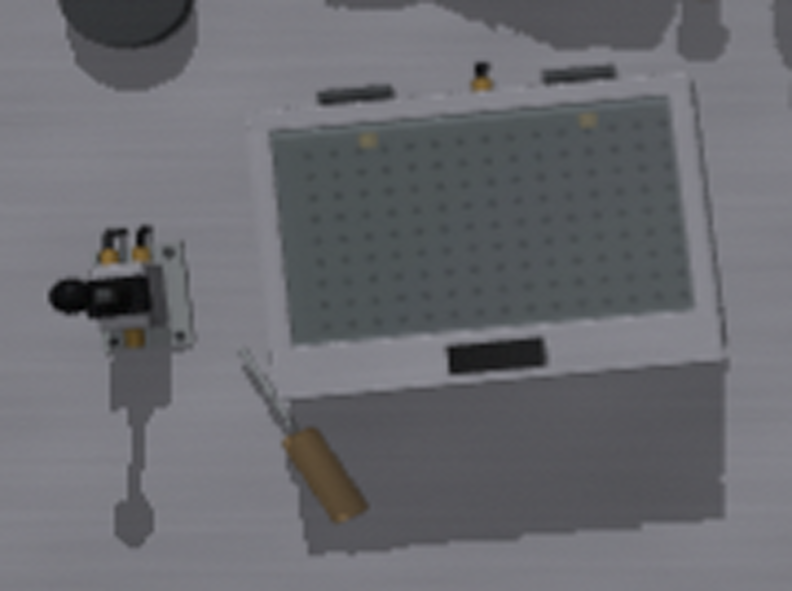

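View pics/topB.png

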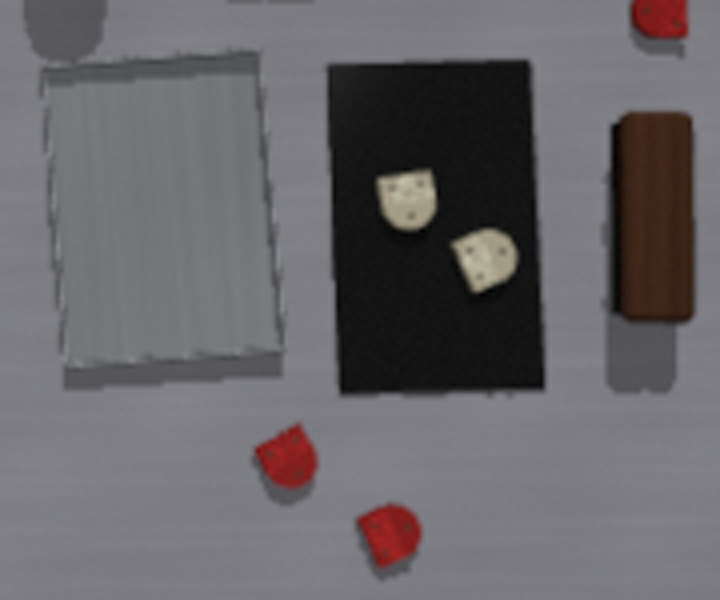

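View pics/sideA.png

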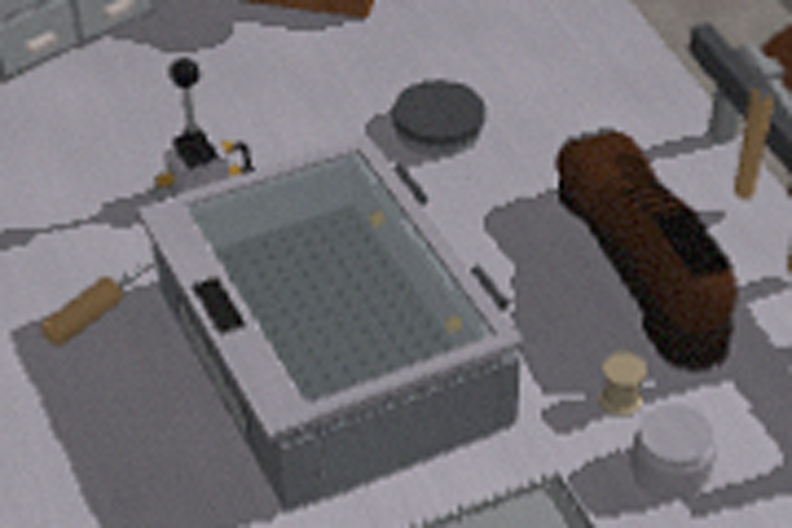

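View pics/sideB.png

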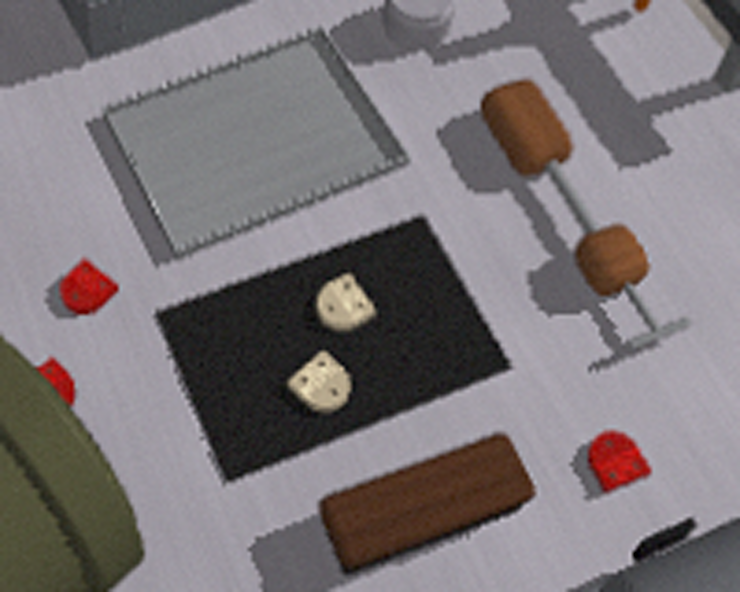

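```bash
cat > m1.py <<'E'
from h import *
c=cam("top")
z=np.load("pics/top0.npz");im=z["im"];d=z["d"]
q=np.array([[224.8,257.4],[324.5,246.9],[316.8,168.9],[216.1,181.1]])
P=onplane(c,q,0.098);print("hatch corners FL FR BR BL\n",P.round(4))
print([np.linalg.norm(P[i]-P[(i+1)%4]).round(4) for i in range(4)])
gray=im.max(2)
def blob(mask,roi,z,minA=20):
    m=np.zeros(mask.shape,np.uint8);x0,y0,x1,y1=roi;m[y0:y1,x0:x1]=mask[y0:y1,x0:x1]
    n,l,st,ce=cv2.connectedComponentsWithStats(m)
    for i in range(1,n):
        if st[i,4]>=minA:
            cn,_=cv2.findContours((l==i).astype(np.uint8),cv2.RETR_EXTERNAL,cv2.CHAIN_APPROX_NONE)
            r=cv2.minAreaRect(onplane(c,cn[0][:,0],z)[:,:2].astype(np.float32))
            print(st[i],ce[i].round(1),onplane(c,ce[i],z).round(4),"rect",np.round(r[0],4),np.round(r[1],4),round(r[2],1))
print("pad");blob((gray<60),(250,230,300,256),.1)
print("mat");blob((gray<40)|((im[:,:,0].astype(int)-im[:,:,2]>12)&(gray>100)),(405,160,475,260),.004,500)
print("caps");blob((im[:,:,0].astype(int)-im[:,:,2]>12)&(gray>100),(405,160,475,260),.014)
print("red");blob((im[:,:,0].astype(int)-im[:,:,2]>80)&(gray>100),(380,130,520,310),.012)
print("knob");blob((gray<45),(165,220,205,240),.137,5)
print(camera_info("top")["world_from_camera"][:3,3])
o=c[2][:3,3]
for uv in [(176,230),(271,246),(432,204),(452,219),(270,210),(430,245)]: print(uv,depthpts(c,[uv],d).round(4))
hsv=cv2.cvtColor(im,cv2.COLOR_RGB2HSV)
print("brightness knob\n",gray[222:240,168:205])
E
python3 m1.py
```

```text
hatch corners FL FR BR BL
 [[ 0.3654  0.2408  0.098 ]
 [ 0.3897 -0.0271  0.098 ]
 [ 0.6006 -0.0091  0.098 ]
 [ 0.5717  0.2653  0.098 ]]
[np.float64(0.269), np.float64(0.2116), np.float64(0.276), np.float64(0.2077)]
pad
[262 242  22   9 153] [272.1 246. ] [[0.3941 0.1131 0.1   ]] rect [0.3942 0.1127] [0.0188 0.0571] 5.5
mat
[ 412  170   54   83 4049] [438.2 211.5] [[ 0.4836 -0.3561  0.004 ]] rect [ 0.485  -0.3562] [0.2362 0.1463] 0.5
caps
[425 198  14  14 167] [431.6 204.3] [[ 0.5042 -0.3355  0.014 ]] rect [ 0.5036 -0.3351] [0.0375 0.0375] 89.1
[443 212  16  16 173] [451.1 219.1] [[ 0.4606 -0.3898  0.014 ]] rect [ 0.4615 -0.3908] [0.0383 0.0388] 24.8
red
[489 152  13  12 126] [495.  157.5] [[ 0.6375 -0.5245  0.012 ]] rect [ 0.6376 -0.5243] [0.0348 0.0323] 89.1
[394 262  15  14 132] [401.7 269.2] [[ 0.3202 -0.2446  0.012 ]] rect [ 0.319  -0.2456] [0.035  0.0347] 27.9
[420 282  15  14 138] [427.4 287.9] [[ 0.2666 -0.316   0.012 ]] rect [ 0.2672 -0.3176] [0.0355 0.035 ] 22.6
knob
[172 225  23  11 194] [183.4 229.9] [[0.4402 0.3403 0.137 ]] rect [0.4395 0.3416] [0.0258 0.0579] 3.9
[ 0.432
[... 2363 characters left out ...]
  50  64  66  70  69  75  76  70  55  60  63  65  92 117 119 119 117  87
  130]
 [134 133 134 134 134 134 134 134 135 133 134 132  99  97  72  75  75  76
   85  93  96  96  95  96  96  82  53  55  61  64  92 116 118 120 117  91
  131]
 [134 134 134 133 134 134 134 135 134 133 134 134 133 132 110  93  95  95
   96  94  95  95  94  93  93  82  55  56  60  69  98 116 119 120 117  94
  132]
 [134 133 134 133 134 133 134 135 135 133 134 133 133 133 115  92  91  92
   89  85  81  80  77  76  75  78  63  70  70  74  95 116 118 120 117  94
  131]
 [133 133 134 133 133 132 133 133 132 133 133 133 132 131 119  94  94  80
   79  74  70  75  76  69  62  78  76  80  82  80  83 109  97  98 117  99
  123]]
```

```bash
cat >> h.py <<'E'
def go(p,Rt=None,s=None):
    """total local turn (deg) and local shift (cm) to target"""
    s=s or get_state();T=T_tool(s)
    dp=T[:3,:3].T@(np.array(p)-T[:3,3])*100
    w=np.zeros(3) if Rt is None else np.degrees(R.from_matrix(T[:3,:3].T@Rt).as_rotvec())
    print("turn deg",w.round(2),"shift cm (old axes)",dp.round(2))
    return w,dp
def down(psi):
    """tool x down, jaw z horizontal at world angle psi (deg)"""
    a=np.radians(psi);z=np.array([np.cos(a),np.sin(a),0]);x=np.array([0,0,-1.]);return np.stack([x,np.cross(z,x),z],1)
E
python3 - <<'E'
from h import *
s=get_state();T=T_tool(s);print(T.round(3)); print("jaw angle",np.degrees(np.arctan2(T[1,2],T[0,2])))
for psi in (90,-90):
    go([.46,-.36,.25],down(psi))
# caps orientation
c=cam("top");z=np.load("pics/top0.npz");im=z["im"];m=((im[:,:,0].astype(int)-im[:,:,2]>12)&(im.max(2)>100)).astype(np.uint8)
E
```

```text
[[-0.001  0.954  0.299  0.194]
 [ 0.001  0.299 -0.954 -0.62 ]
 [-1.    -0.    -0.001  0.241]
 [ 0.     0.     0.     1.   ]]
jaw angle -72.59178322464862
turn deg [-1.6259e+02 -3.0000e-02 -1.2000e-01] shift cm (old axes) [ -0.91  33.13 -16.85]
turn deg [17.41 -0.08  0.02] shift cm (old axes) [ -0.91  33.13 -16.85]
```

Emit:
jog_arm --pt "0 0 0 -0.5 5.5 -2.8 8.7" --pt "0 0 0 -0.5 5.5 -2.8 8.7" --pt "0 0 0 -0.5 5.5 -2.8 8.7" --pt "0 0 0 -0.5 5.5 -2.8 8.7" --pt "0 0 0 -0.5 5.5 -2.8 8.7" --pt "0 0 0 -0.5 5.5 -2.8 8.7" --pt "-10.7 0 0 0 0 0 8.7" --pt "-10.7 0 0 0 0 0 8.7" --pt "-10.7 0 0 0 0 0 8.7" --pt "-10.7 0 0 0 0 0 8.7"

```text
time: 1.4
position: [0.4589, -0.3611, 0.2712]
tool_rot: [0.403, 1.534, -0.403]
ft_force: [-0.9, 0.1, -0.3]
grip_width: 0.999
```

Emit:
jog_arm --pt "-10.7 0 0 0 0 0 0" --pt "-10.7 0 0 0 0 0 0" --pt "-10.7 0 0 0 0 0 0" --pt "-10.7 0 0 0 0 0 0" --pt "-10.7 0 0 0 0 0 0" --pt "-10.7 0 0 0 0 0 0" --pt "-10.7 0 0 0 0 0 0" --pt "-10.7 0 0 0 0 0 0" --pt "-10.7 0 0 0 0 0 0" --pt "-10.7 0 0 0 0 0 0"

```text
time: 2.65
position: [0.4589, -0.3611, 0.2712]
tool_rot: [-1.047, 1.304, 1.048]
ft_force: [-0.5, 0.8, -0.2]
grip_width: 0.013
```

```bash
python3 - <<'E'
from h import *
s,im,d=shot("wrist","w1.png");print(s["time"],s["position"],s["joint_positions"].round(3),s["grip_width"]);go([.47,0,.25],down(90),s)
E
```

```text
2.65 [ 0.45885562 -0.36113158  0.27119995] [ 1.083  0.206 -0.534  1.561  0.106  1.404  1.894] 0.013477500932491634
turn deg [-1.244e+01  1.000e-02 -3.000e-02] shift cm (old axes) [ 2.13  6.69 35.5 ]
```

View pics/w1.png

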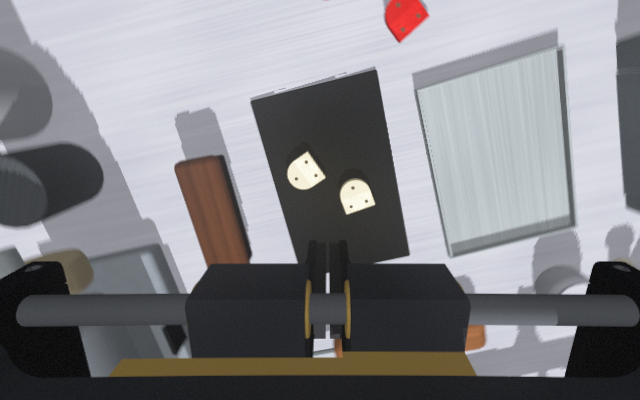

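Emit:
jog_arm --pt "-9 0 0 0 0 0 0" --pt "-9 0 0 0 0 0 0" --pt "0 0 0 0 -0.5 6 0" --pt "0 0 0 0 -0.5 6 0" --pt "0 0 0 0 -0.5 6 0" --pt "0 0 0 0 -0.5 6 0" --pt "0 0 0 0 -0.5 6 0" --pt "0 0 0 0 -0.5 6 0" --pt "0 0 0 0 -0.5 6 0" --pt "0 0 0 0 -0.5 5 0"

```text
time: 3.95
position: [0.4557, 0.113, 0.2717]
tool_rot: [-1.276, 1.166, 1.273]
ft_force: [0.7, -0.1, -0.5]
grip_width: 0.003
```

```bash
cat >> h.py <<'E'
YB=np.radians(5.6);BO=np.array([0.4927,0.1205,0])
RB=np.array([[np.cos(YB),-np.sin(YB),0],[np.sin(YB),np.cos(YB),0],[0,0,1]])
def box2w(p): return RB@np.array(p)+BO
def w2box(p): return RB.T@(np.array(p)-BO)
E
python3 - <<'E'
from h import *
s,im,d=shot("wrist","w2.png");print(s["time"],s["position"],s["joint_positions"].round(3),w2box(s["position"]).round(4))
s2,im,d=shot("side","s2.png")
go(box2w([-.09,0,.16]),down(95.6),s)
E
```

```text
3.95 [0.45565807 0.11295474 0.27165178] [ 0.783 -0.088 -1.011  1.804 -0.074  1.384  1.448] [-0.0376 -0.0039  0.2717]
turn deg [-0.49 -0.07  0.05] shift cm (old axes) [11.16  5.25  0.36]
```

View pics/w2.png

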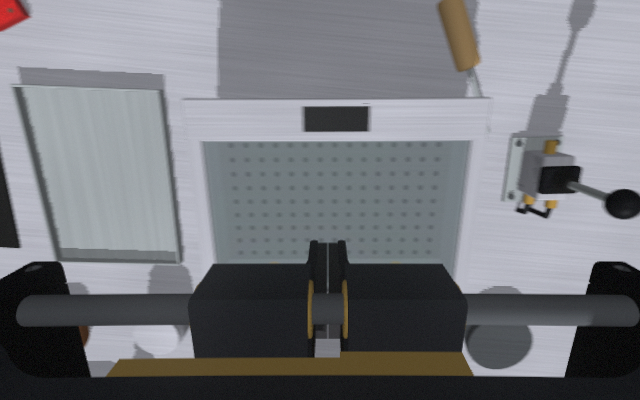

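```bash
python3 - <<'E'
from h import *
z=np.load("pics/w2.npz");s={"position":z["pos"],"tool_rot":z["rot"]};c=cam("wrist",s);im=z["im"];d=z["d"]
m=np.zeros(im.shape[:2],np.uint8);m[102:136,295:380]=(im.max(2)<60)[102:136,295:380]
cn,_=cv2.findContours(m,cv2.RETR_EXTERNAL,cv2.CHAIN_APPROX_NONE);k=max(cn,key=cv2.contourArea)[:,0]
r=cv2.minAreaRect(onplane(c,k,.1)[:,:2].astype(np.float32));print("pad",r)
P=onplane(c,[[183,99],[490,98],[204,141],[471,139]],.1);print(P.round(4));v=P[1]-P[0];print(np.linalg.norm(v),np.degrees(np.arctan2(-v[0],v[1])))
print("depth z",depthpts(c,[[340,118],[240,118],[430,118]],d).round(4))
# knob
m=np.zeros(im.shape[:2],np.uint8);m[185:222,600:640]=(im.max(2)<50)[185:222,600:640]
k=max(cv2.findContours(m,cv2.RETR_EXTERNAL,cv2.CHAIN_APPROX_NONE)[0],key=cv2.contourArea)[:,0];(u,v),rr=cv2.minEnclosingCircle(k);print(u,v,rr,"knob",onplane(c,[[u,v]],.137))
ct=cam("top");print("knob top",onplane(ct,[[175.3,229.6]],.137))
cs=cam("side");print("knob side",onplane(cs,[[220+184/4.4,100+72/4.4]],.137))
def tri(c1,u1,c2,u2):
    o1,d1=rays(*c1,u1);o2,d2=rays(*c2,u2);A=np.stack([d1[0],-d2[0]],1);t=np.linalg.lstsq(A,o2-o1,rcond=None)[0];a=o1+t[0]*d1[0];b=o2+t[1]*d2[0];return (a+b)/2,np.linalg.norm(a-b)
print(tri(c,[u,v],ct,[175.3,229.6]),tri(ct,[175.3,229.6],cs,[220+184/4.4,100+72/4.4]))
print("foot corners",onplane(c,[[513,135],[557,137],[503,201]],.004))
E
```

```text
pad ((0.39306962490081787, 0.11548741906881332), (0.020229540765285492, 0.055697742849588394), 5.103153228759766)
[[ 0.3886 -0.0209  0.1   ]
 [ 0.3637  0.2494  0.1   ]
 [ 0.4241 -0.0035  0.1   ]
 [ 0.4004  0.2408  0.1   ]]
0.2714627487193495 5.271617129036023
depth z [[0.3921 0.1191 0.1019]
 [0.4004 0.0292 0.0996]
 [0.3851 0.1999 0.1006]]
622.5 203.5 17.7342472076416 knob [[0.43970156 0.36336183 0.137     ]]
knob top [[0.44139395 0.36166658 0.137     ]]
knob side [[0.44199141 0.35666393 0.137     ]]
(array([0.44038104, 0.36172723, 0.13816836]), np.float64(0.0021989735934189705)) (array([0.4423069 , 0.362989  , 0.13253458]), np.float64(0.0018217984727591486))
foot corners [[0.40066237 0.33013101 0.004     ]
 [0.39865797 0.38201498 0.004     ]
 [0.48268452 0.33891625 0.004     ]]
```

```bash
sed -i 's/YB=np.radians(5.6);BO=np.array(\[0.4927,0.1205,0\])/YB=np.radians(5.4);BO=np.array([0.4923,0.1235,0])/' h.py; python3 - <<'E'
from h import *
s=get_state();print(w2box(s["position"]))
t=np.radians(15)
Rt=R.from_euler('z',5.4,degrees=True).as_matrix()@R.from_euler('y',15,degrees=True).as_matrix()@down(90)
go(box2w([-.092,0,.16]),Rt,s)
E
```

```text
[-0.03753005 -0.0026249   0.27198505]
turn deg [ 0.26  0.06 15.07] shift cm (old axes) [11.19  5.46  0.27]
```

Emit:
jog_arm --pt "0 0 0 1 2 0.1 0" --pt "0 0 0 2 2 0.1 0" --pt "0 0 0 3 1.4 0.1 0" --pt "0 0 5 2.6 0 0 0" --pt "0 0 5 2.6 0 0 0" --pt "0 0 5 0 0 0 0"

```text
time: 4.8
position: [0.3988, 0.107, 0.1582]
tool_rot: [-1.145, 1.372, 1.465]
ft_force: [-0.0, 0.0, 1.4]
grip_width: 0.004
```

```bash
python3 - <<'E'
from h import *
s,im,d=shot("side","s3.png");T=T_tool(s);tip=s["position"]+.019*T[:3,0];print(s["time"],w2box(s["position"]).round(4),"tip box",w2box(tip).round(4),T[:3,0].round(3),s["ft_force"].round(2),s["joint_positions"].round(2))
E
```

```text
4.8 [-0.0947 -0.0076  0.1582] tip box [-0.0997 -0.0076  0.1399] [-0.263 -0.025 -0.964] [-0.05  0.04  1.41] [ 0.73  0.22 -1.11  1.9   0.12  1.4   1.23]
```

Emit:
jog_arm --pt "0 0 0 1.7 -0.45 0.2 0" --pt "0 0 0 1.7 -0.45 0.2 0" --pt "0 0 0 0.5 -0.13 0 0" --pt "0 0 0 0.4 -0.1 0 0" --pt "0 0 0 0.4 -0.1 0 0"

```text
time: 5.48
position: [0.3988, 0.1121, 0.1115]
tool_rot: [-1.151, 1.367, 1.464]
ft_force: [-3.4, -0.4, 12.1]
grip_width: 0.0
```

Emit:
jog_arm --pt "0 0 0 0.3 -0.08 0 0"

```text
time: 5.6
position: [0.3988, 0.1122, 0.1101]
tool_rot: [-1.15, 1.369, 1.464]
ft_force: [-6.9, -3.0, 30.3]
grip_width: 0.005
```

Emit:
jog_arm --pt "0 0 0 -3 0.8 0 0" --pt "0 0 0 -5.8 1.55 0 0" --pt "0 0 -5 -5.8 1.55 -2 0" --pt "0 0 -10 -5 1.2 -6 0" --pt "0 0 0 0 0 -6 4" --pt "0 0 0 0 0 -6 6" --pt "0 0 0 0 0 -6 6" --pt "0 0 0 0 0 -6 6"

```text
time: 6.6
position: [0.4247, -0.1891, 0.2893]
tool_rot: [-1.261, 1.196, 1.297]
ft_force: [1.5, -0.5, 1.0]
grip_width: 0.373
```

```bash
python3 - <<'E'
from h import *
s,im,d=shot("top","t4.png");print(s["time"],s["position"].round(4),np.degrees(np.arctan2(T_tool(s)[1,2],T_tool(s)[0,2])),T_tool(s)[:3,0].round(3))
E
```

```text
6.6 [ 0.4247 -0.1891  0.2893] 95.05312233321716 [-0.034 -0.007 -0.999]
```

View pics/t4.png

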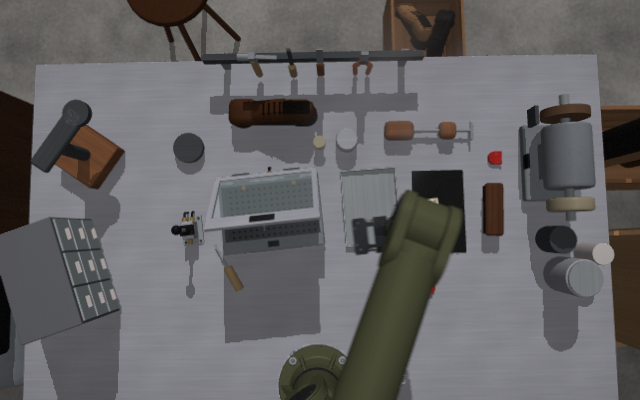

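Emit:
jog_arm --pt "0 0 -1 1 -0.7 -5.7 6" --pt "0 0 -1 1 -0.7 -5.7 6" --pt "0 0 0 1 -0.6 -5.7 6"

```text
time: 7.02
position: [0.4592, -0.3576, 0.2586]
tool_rot: [-1.276, 1.169, 1.273]
ft_force: [1.0, 1.0, 0.6]
grip_width: 0.676
```

```bash
cat > caps.py <<'E'
from h import *
import sys
def capfind(im,c,ztop,minA=0.0005,area=None):
    """cream blobs -> centre (cap point), direction of round side"""
    a=im.astype(int);m=((a[:,:,0]-a[:,:,2]>15)&(a[:,:,0]-a[:,:,1]<40)&(a.max(2)>110)).astype(np.uint8)
    if area is not None:
        mm=np.zeros_like(m);x0,y0,x1,y1=area;mm[y0:y1,x0:x1]=m[y0:y1,x0:x1];m=mm
    m=cv2.morphologyEx(m,cv2.MORPH_CLOSE,np.ones((5,5),np.uint8))
    out=[]
    for k in cv2.findContours(m,cv2.RETR_EXTERNAL,cv2.CHAIN_APPROX_NONE)[0]:
        if len(k)<12: continue
        P=onplane(c,k[:,0],ztop)[:,:2]; A=cv2.contourArea((P*1000).astype(np.float32))
        if A<700 or A>2200: continue
        h=cv2.convexHull((P*1000).astype(np.float32))[:,0]
        # straight edge: scan directions; support width of D: extent along -dir=20, +dir 19, sides 19
        best=None
        M=cv2.moments(h.reshape(-1,1,2)); g=np.array([M["m10"],M["m01"]])/M["m00"]
        for th in np.arange(0,360,1):
            e=np.array([np.cos(np.radians(th)),np.sin(np.radians(th))]);f=np.array([-e[1],e[0]])
            q=h-g; X=q@e;Y=q@f
            # centre guess from extents
            yc=(Y.max()+Y.min())/2; xc=X.min()+20*(X.max()-X.min())/39
            # D area/outline residual: radial distance on +x half to 19*scale, box on -x half
            dx=X-xc;dy=Y-yc
            r=np.where(dx>0,np.hypot(dx,dy)-19,np.maximum(np.abs(dy)-19,-dx-20))
            e2=np.mean((r-r.mean())**2)
            if best is None or e2<best[0]: best=(e2,th,g+e*xc+f*yc,X.max()-X.min(),Y.max()-Y.min())
        out.append(dict(c=best[2]/1000,th=best[1],size=(best[3],best[4]),res=best[0]**.5,A=A,px=k[:,0].mean(0)))
    return out
if __name__=="__main__":
    name,zt,fn=sys.argv[1],float(sys.argv[2]),sys.argv[3]
    s,im,d=shot(name,fn);c=cam(name,s)
    print(s["time"],s["position"].round(4))
    for o in capfind(im,c,zt): print("c",o["c"].round(4),"th",o["th"],"size",np.round(o["size"],1),"res",round(o["res"],2),"A",round(o["A"]),"px",o["px"].round(0),"depthz",depthpts(c,[o["px"]],d)[0].round(4))
E
python3 caps.py wrist 0.014 w5.png
```

```text
7.025 [ 0.4592 -0.3576  0.2586]
c [ 0.5005 -0.3369] th 186 size [41.  42.7] res 0.6 A 1493 px [341. 207.] depthz [ 0.504  -0.3369  0.0135]
c [ 0.4607 -0.3939] th 292 size [43.1 40. ] res 0.52 A 1469 px [299. 166.] depthz [ 0.459  -0.3906  0.0142]
```

View pics/w5.png

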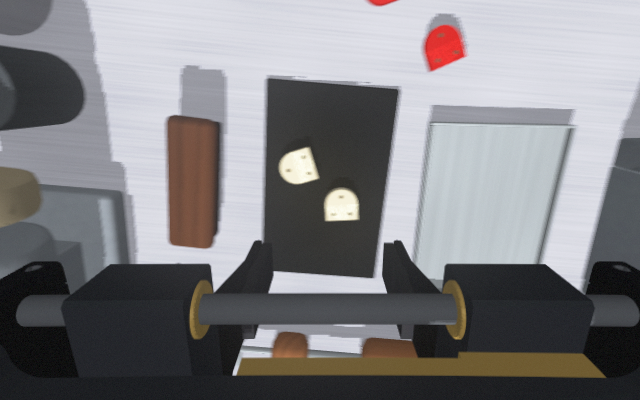

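```bash
python3 - <<'E'
from h import *
go([.508,-.3355,.025],down(96))
E
```

```text
turn deg [-1.45 -0.23 -0.16] shift cm (old axes) [22.98 -5.36  2.76]
```

Emit:
jog_arm --pt "-1.4 0 0 5 -2.7 1.4 6" --pt "0 0 0 6 -2.7 1.3 6" --pt "0 0 0 6 0 0 6" --pt "0 0 0 4 0 0 6" --pt "0 0 0 2 0 0 6" --pt "0 0 0 0 0 0 6"

```text
time: 7.82
position: [0.5075, -0.3243, 0.0319]
tool_rot: [-1.291, 1.156, 1.294]
ft_force: [-0.1, 0.5, -0.1]
grip_width: 0.689
```

```bash
python3 - <<'E'
from h import *
s=get_state();print(s["position"],s["ft_force"]);go([.508,-.3355,.025],down(96))
E
python3 caps.py top 0.014 t6.png; python3 caps.py wrist 0.014 w6.png
```

```text
[ 0.50749549 -0.32433873  0.03192784] [-0.08350484  0.46755667 -0.06588042]
turn deg [ 0.45 -0.01 -0.15] shift cm (old axes) [ 0.69  0.07 -1.11]
7.825 [ 0.5075 -0.3243  0.0319]
c [ 0.6932 -0.0134] th 289 size [33.2 33.6] res 0.96 A 829 px [319. 141.] depthz [ 0.688  -0.0132  0.038 ]
c [ 1.0857 -0.2853] th 280 size [37.5 40.5] res 2.88 A 705 px [408.  10.] depthz [ 1.3518 -0.3797 -0.5067]
7.875 [ 0.5083 -0.3247  0.0331]
c [ 0.4993 -0.334 ] th 185 size [42.9 38.9] res 0.74 A 1433 px [310. 248.] depthz [ 0.5024 -0.3339  0.0142]
c [ 0.4605 -0.3909] th 292 size [42.4 38.7] res 0.48 A 1437 px [207. 154.] depthz [ 0.4582 -0.3878  0.0145]
```

View pics/w6.png

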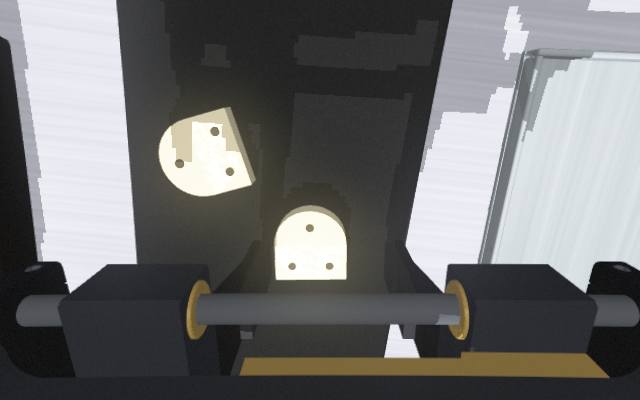

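Emit:
jog_arm --pt "0 0 0 0.4 0 -0.9 6" --pt "0 0 0 0.3 0 0 6" --pt "0 0 0 0 0 0 6"

```text
time: 8.3
position: [0.5086, -0.3336, 0.0252]
tool_rot: [-1.291, 1.156, 1.293]
ft_force: [-1.0, 0.2, -0.4]
grip_width: 0.683
```

```bash
python3 caps.py wrist 0.014 w7.png
```

```text
8.3 [ 0.5086 -0.3336  0.0252]
c [ 0.4605 -0.3909] th 292 size [41.7 38.6] res 0.46 A 1412 px [221. 159.] depthz [ 0.4583 -0.3879  0.0142]
```

View pics/w7.png

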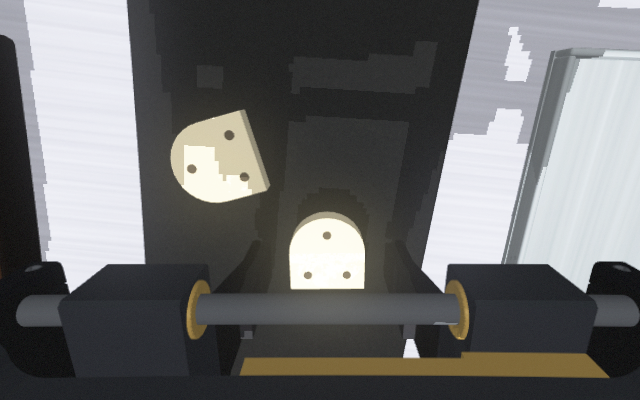

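Emit:
jog_arm --pt "0 0 0 0 0 0 3" --pt "0 0 0 0 0 0 3" --pt "0 0 0 0 0 0 3" --pt "0 0 0 0 0 0 3" --squeeze 20

```text
time: 8.85
position: [0.5088, -0.3333, 0.0253]
tool_rot: [-1.292, 1.156, 1.293]
ft_force: [-0.0, -0.4, 0.5]
grip_width: 0.433
```

Emit:
jog_arm --pt "0 0 0 -1.5 0 0 3" --pt "0 0 0 -4 0 0 3" --pt "0 0 0 -6 0 0 3" --pt "0 0 0 -6 0 2 3" --pt "0 0 0 -1 0 6 3" --pt "0 0 0 0 0 6 3" --pt "0 0 0 0 0 0 3"

```text
time: 9.72
position: [0.4941, -0.1885, 0.2113]
tool_rot: [-1.3, 1.151, 1.298]
ft_force: [0.5, -0.7, -0.6]
grip_width: 0.433
```

```bash
python3 - <<'E'
from h import *
s,im,d=shot("wrist","w8.png");print(s["time"],s["position"].round(4),s["grip_width"],s["joint_positions"].round(2))
shot("side","s8.png")
go(box2w([.0,-.05,.2]),down(95.4))
E
```

```text
9.725 [ 0.4941 -0.1885  0.2113] 0.4333040922764123 [ 0.92  0.12 -0.65  1.77  0.08  1.27  1.94]
turn deg [ 1.15 -0.17 -0.08] shift cm (old axes) [ 0.97 -3.41 26.59]
```

View pics/w8.png

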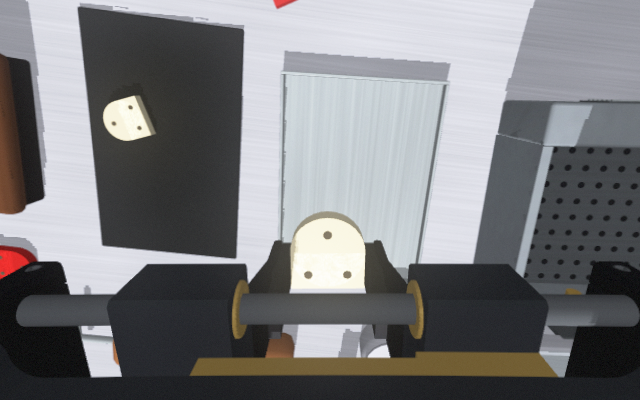

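View pics/s8.png

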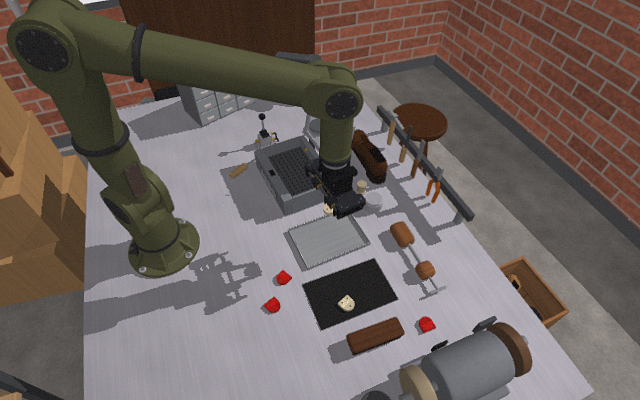

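Emit:
jog_arm --pt "1.1 0 0 0 -0.5 5.3 3" --pt "0 0 0 0 -0.5 5.3 3" --pt "0 0 0 0 -0.5 5.3 3" --pt "0 0 0 0 -0.4 5.3 3" --pt "0 0 0 2 -0.4 5.2 3" --pt "0 0 0 4 0 0 3" --pt "0 0 0 4 0 0 3" --pt "0 0 0 0 0 0 3"

```text
time: 10.82
position: [0.4886, 0.069, 0.1069]
tool_rot: [-1.272, 1.17, 1.283]
ft_force: [-0.2, 0.7, -0.1]
grip_width: 0.436
```

```bash
python3 - <<'E'
from h import *
s,im,d=shot("wrist","w9.png");print(s["time"],s["position"].round(4),s["grip_width"],w2box(s["position"]))
go(box2w([-.01,-.05,.058]),down(95.4))
E
```

```text
10.825 [0.4886 0.069  0.1069] 0.43614981574507095 [-0.0088186  -0.05390338  0.1068892 ]
turn deg [-0.13  0.02 -0.25] shift cm (old axes) [5.09 0.26 0.35]
```

View pics/w9.png

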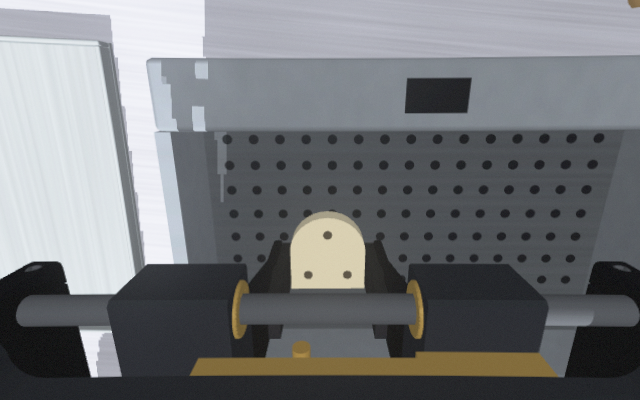

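Emit:
jog_arm --pt "0 0 0 3 0.2 0.3 3" --pt "0 0 0 1.5 0 0 3" --pt "0 0 0 0.4 0 0 3" --pt "0 0 0 0.2 0 0 3" --pt "0 0 0 0 0 0 3"

```text
time: 11.5
position: [0.4886, 0.0733, 0.0589]
tool_rot: [-1.278, 1.165, 1.278]
ft_force: [0.6, 1.1, -0.2]
grip_width: 0.435
```

Emit:
jog_arm --pt "0 0 0 0.2 0 0 3" --pt "0 0 0 0 0 0 3" --pt "0 0 0 0 0 0 6" --pt "0 0 0 0 0 0 6" --pt "0 0 0 0 0 0 6" --pt "0 0 0 -3 0 0 6" --pt "0 0 0 -6 0 0 6" --pt "0 0 0 -6 0 0 6" --pt "0 0 0 0 0 0 6"

```text
time: 12.62
position: [0.4914, 0.0741, 0.2111]
tool_rot: [-1.283, 1.16, 1.271]
ft_force: [-0.2, -0.8, -0.7]
grip_width: 0.688
```

```bash
python3 caps.py wrist 0.045 w10.png;python3 - <<'E'
from h import *
s=get_state();print(s["joint_positions"].round(2),s["position"],s["ft_force"].round(2));print(w2box([.4832,.073,.045]))
go([.465,-.36,.25],down(22))
E
```

```text
12.625 [0.4914 0.0741 0.2111]
c [0.4788 0.073 ] th 185 size [39.4 38.1] res 0.32 A 1321 px [327. 176.] depthz [0.4816 0.0732 0.0464]
[ 0.67  0.06 -0.89  1.85  0.05  1.26  1.43] [0.48962276 0.07357856 0.20834791] [-1.28 -0.8  -0.9 ]
[-0.01381208 -0.04941949  0.045     ]
turn deg [ 7.335e+01 -2.000e-02  2.000e-01] shift cm (old axes) [ -4.08   6.49 -42.95]
```

View pics/w10.png

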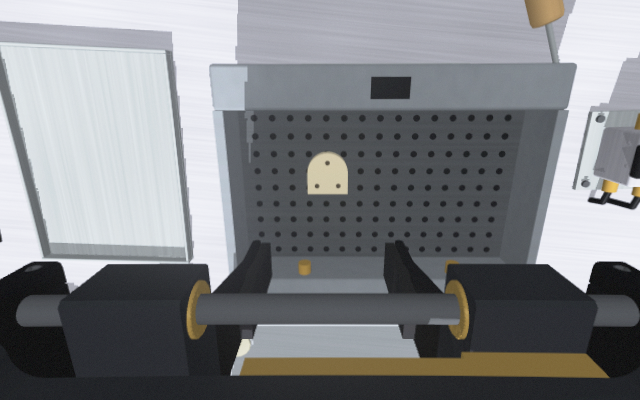

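Emit:
jog_arm --pt "0 0 0 -0.6 0.9 -6.1 6" --pt "0 0 0 -0.6 0.9 -6.1 6" --pt "0 0 0 -0.6 0.9 -6.1 6" --pt "0 0 0 -0.6 0.9 -6.1 6" --pt "0 0 0 -0.6 0.9 -6.1 6" --pt "0 0 0 -0.6 0.9 -6.1 6" --pt "0 0 0 -0.6 0.9 -6.1 6" --pt "10.5 0 0 0 0 0 6" --pt "10.5 0 0 0 0 0 6" --pt "10.5 0 0 0 0 0 6"

```text
time: 13.92
position: [0.4647, -0.3571, 0.2461]
tool_rot: [-0.859, 1.397, 0.866]
ft_force: [-0.8, 0.1, 0.6]
grip_width: 0.692
```

Emit:
jog_arm --pt "10.5 0 0 0 0 0 6" --pt "10.5 0 0 0 0 0 6" --pt "10.5 0 0 0 0 0 6" --pt "10.3 0 0 0 0 0 6" --pt "0 0 0 0 0 0 6"

```text
time: 14.55
position: [0.4649, -0.357, 0.2466]
tool_rot: [-0.302, 1.554, 0.306]
ft_force: [0.9, 0.5, 0.2]
grip_width: 0.69
```

```bash
python3 caps.py wrist 0.014 w11.png;python3 - <<'E'
from h import *
c=np.array([.461,-.392]);e=-np.array([np.cos(np.radians(292)),np.sin(np.radians(292))]);g=c+.006*e;print(g)
go([*g,.025],down(22))
E
```

```text
14.55 [ 0.4649 -0.357   0.2466]
c [ 0.4796 -0.5102] th 237 size [63.7 63.1] res 5.95 A 1062 px [295. 285.] depthz [ 0.4775 -0.4891  0.0458]
c [ 0.4598 -0.3911] th 292 size [41.3 38.3] res 0.61 A 1412 px [314. 194.] depthz [ 0.4587 -0.3871  0.0149]
[ 0.45875236 -0.3864369 ]
turn deg [ 0.28 -0.21 -0.14] shift cm (old axes) [22.19 -2.53 -1.61]
```

View pics/w11.png

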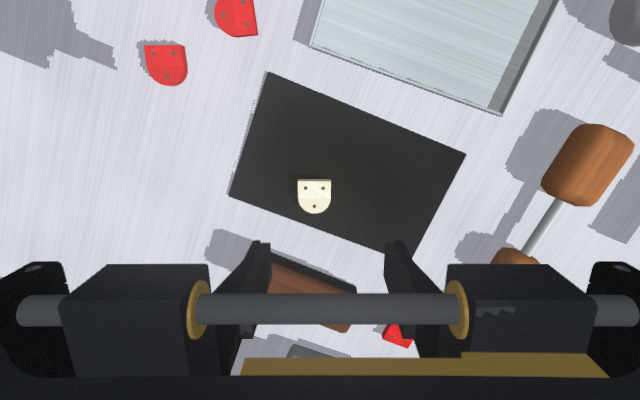

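Emit:
jog_arm --pt "0 0 0 5 -1.3 -0.8 6" --pt "0 0 0 6 -1.2 -0.8 6" --pt "0 0 0 6 0 0 6" --pt "0 0 0 3 0 0 6" --pt "0 0 0 1.2 0 0 6" --pt "0 0 0 0 0 0 6"

```text
time: 15.35
position: [0.4596, -0.3867, 0.0363]
tool_rot: [-0.303, 1.552, 0.304]
ft_force: [0.9, -0.3, 0.2]
grip_width: 0.689
```

```bash
python3 caps.py wrist 0.014 w12.png;python3 - <<'E'
from h import *
go([.4588,-.3864,.025],down(22))
E
```

```text
15.35 [ 0.4596 -0.3867  0.0363]
c [ 0.4597 -0.3895] th 292 size [40.6 38.6] res 0.94 A 1443 px [327. 255.] depthz [ 0.4581 -0.3854  0.0155]
turn deg [ 0.13 -0.09  0.07] shift cm (old axes) [ 1.26  0.14 -0.11]
```

View pics/w12.png

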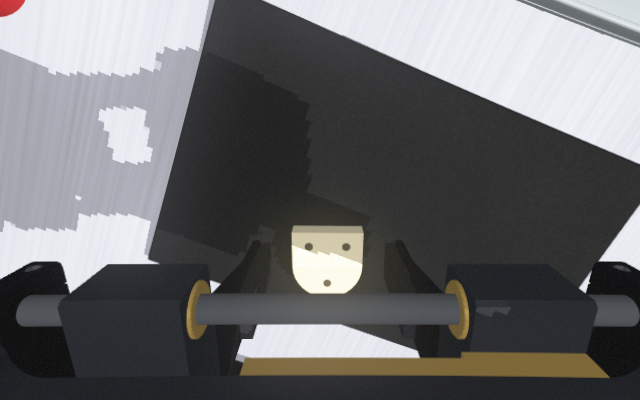

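Emit:
jog_arm --pt "0 0 0 0.7 0.2 0 6" --pt "0 0 0 0.4 0.1 0 6" --pt "0 0 0 0 0 0 6" --pt "0 0 0 0 0 0 3" --pt "0 0 0 0 0 0 3" --pt "0 0 0 0 0 0 3" --pt "0 0 0 0 0 0 3" --squeeze 20

```text
time: 16.27
position: [0.4586, -0.3843, 0.0258]
tool_rot: [-0.303, 1.552, 0.302]
ft_force: [-0.2, -0.0, -0.0]
grip_width: 0.429
```

Emit:
jog_arm --pt "0 0 0 -1.5 0 0 3" --pt "0 0 0 -4 0 0 3" --pt "0 0 0 -6 0 0 3" --pt "-10.5 0 0 -6 0 0 3" --pt "-10.5 0 0 0 0 0 3" --pt "-10.5 0 0 0 0 0 3" --pt "-10.5 0 0 0 0 0 3" --pt "-10.5 0 0 0 0 0 3" --pt "-10.5 0 0 0 0 0 3" --pt "-10.3 0 0 0 0 0 3"

```text
time: 17.52
position: [0.459, -0.384, 0.2018]
tool_rot: [-1.283, 1.163, 1.283]
ft_force: [-0.4, 1.0, -0.4]
grip_width: 0.431
```

Emit:
jog_arm --pt "0 0 0 0 0 0 3"

```text
time: 17.65
position: [0.459, -0.384, 0.2016]
tool_rot: [-1.277, 1.167, 1.277]
ft_force: [-0.8, 0.2, -1.1]
grip_width: 0.435
```

```bash
python3 - <<'E'
from h import *
s,im,d=shot("wrist","w13.png");print(s["time"],s["position"].round(4),s["grip_width"],s["joint_positions"].round(2))
go(box2w([-.01,.05,.16]),down(95.4))
E
```

```text
17.65 [ 0.459  -0.384   0.2016] 0.43485051738146197 [ 1.11  0.28 -0.55  1.62  0.15  1.28  2.2 ]
turn deg [-0.23 -0.08 -0.09] shift cm (old axes) [ 4.07 -6.88 55.25]
```

View pics/w13.png

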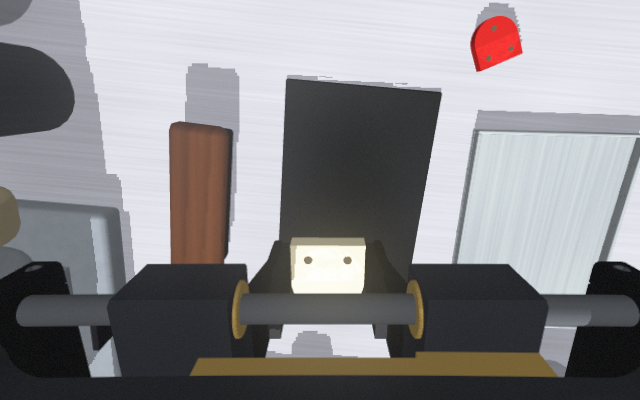

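Emit:
jog_arm --pt "0 0 0 0 -0.65 6.1 3" --pt "0 0 0 0 -0.65 6.1 3" --pt "0 0 0 0 -0.65 6.1 3" --pt "0 0 0 0 -0.65 6.1 3" --pt "0 0 0 0 -0.65 6.1 3" --pt "0 0 0 0 -0.65 6.1 3" --pt "0 0 0 0 -0.65 6.1 3" --pt "0 0 0 0 -0.65 6.1 3" --pt "0 0 0 4 -0.65 6.1 3" --pt "0 0 0 0 0 0 3"

```text
time: 18.95
position: [0.4629, 0.1637, 0.1645]
tool_rot: [-1.278, 1.164, 1.288]
ft_force: [0.3, 0.1, 0.8]
grip_width: 0.439
```

```bash
python3 - <<'E'
from h import *
s,im,d=shot("wrist","w14.png");print(s["time"],s["position"].round(4),s["grip_width"],s["joint_positions"].round(2))
go(box2w([-.02,.05,.058]),down(95.4))
E
```

```text
18.95 [0.4629 0.1637 0.1645] 0.4386901169990916 [ 0.61  0.13 -1.05  1.9   0.12  1.18  1.19]
turn deg [ 0.12  0.02 -0.26] shift cm (old axes) [10.73 -0.49  1.  ]
```

View pics/w14.png

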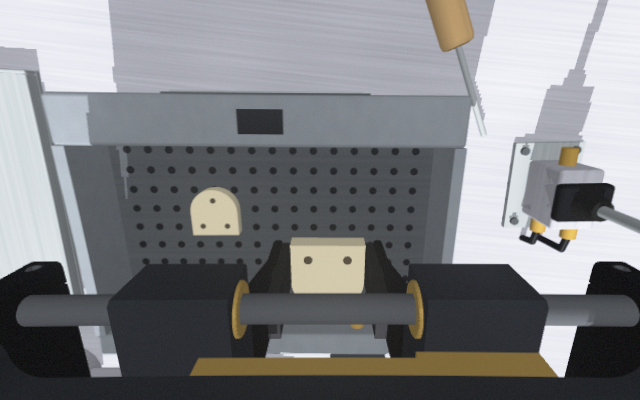

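Emit:
jog_arm --pt "0 0 0 4 -0.2 0.4 3" --pt "0 0 0 4 -0.2 0.4 3" --pt "0 0 0 1.8 0 0 3" --pt "0 0 0 0.6 0 0 3" --pt "0 0 0 0.3 0 0 3" --pt "0 0 0 0 0 0 3"

```text
time: 19.75
position: [0.4695, 0.1672, 0.06]
tool_rot: [-1.278, 1.165, 1.277]
ft_force: [0.7, 0.4, 1.1]
grip_width: 0.436
```

Emit:
jog_arm --pt "0 0 0 0 0 0 3"

```text
time: 19.88
position: [0.4693, 0.1673, 0.0599]
tool_rot: [-1.278, 1.165, 1.277]
ft_force: [0.1, 0.9, -0.3]
grip_width: 0.433
```

Emit:
jog_arm --pt "0 0 0 0.3 0 0 3" --pt "0 0 0 0 0 0 3" --pt "0 0 0 0 0 0 6" --pt "0 0 0 0 0 0 6" --pt "0 0 0 0 0 0 6" --pt "0 0 0 -3 0 0 6" --pt "0 0 0 -6 0 0 6" --pt "0 0 0 -6 0 0 6" --pt "0 0 0 -6 0 0 0" --pt "0 0 0 0 0 0 0"

```text
time: 21.12
position: [0.4715, 0.1687, 0.2705]
tool_rot: [-1.282, 1.159, 1.272]
ft_force: [0.1, -0.4, -0.1]
grip_width: 0.54
```

```bash
python3 caps.py wrist 0.045 w15.png;python3 - <<'E'
from h import *
s=get_state();print(s["joint_positions"].round(2),w2box(s["position"]))
shot("side","s15.png")
E
```

```text
21.125 [0.4715 0.1687 0.2705]
c [0.6389 0.3216] th 152 size [65.8 63.3] res 9.2 A 846 px [436. 310.] depthz [0.4359 0.1936 0.3401]
c [0.4759 0.1686] th 4 size [40.5 37.1] res 0.55 A 1310 px [326. 171.] depthz [0.4717 0.1682 0.0449]
c [0.479  0.0745] th 180 size [41.7 41.3] res 0.43 A 1375 px [242. 173.] depthz [0.482  0.0743 0.0451]
c [0.3199 0.2361] th 7 size [43.1 39.4] res 1.9 A 1011 px [411.  21.] depthz [0.3125 0.2402 0.0251]
[ 0.68  0.04 -1.09  1.75  0.04  1.37  1.25] [-0.01792438  0.04624506  0.26772742]
```

View pics/w15.png

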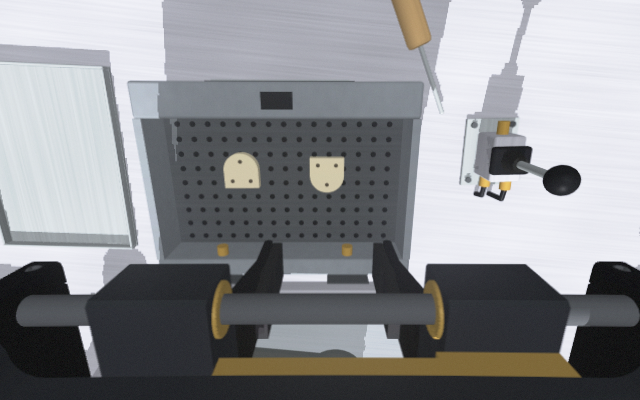

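View pics/s15.png

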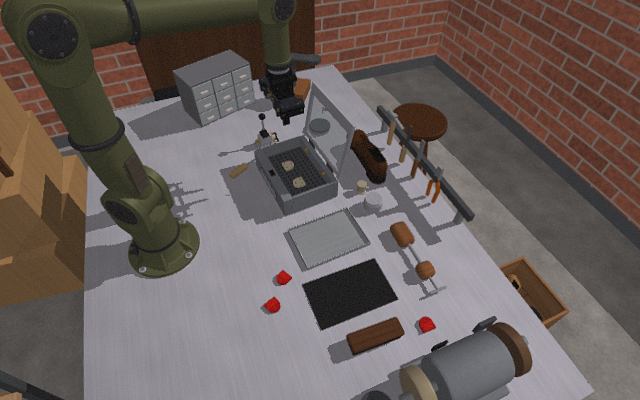

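Emit:
jog_arm --pt "0 0 0 -5.5 0 -1 0" --pt "0 0 0 -5.5 -1 -1 0" --pt "0 0 0 0 -5 -1 0" --pt "0 0 0 0 -5 -1 0" --pt "0 0 0 0 -5 -0.6 0" --pt "0 0 0 0 -5 0 0" --pt "0 0 5 0 0 0 0" --pt "0 0 5 0 0 0 0" --pt "0 0 5 0 0 0 0" --pt "0 0 0 0 0 0 0"

```text
time: 22.48
position: [0.6838, 0.1407, 0.3703]
tool_rot: [-1.151, 1.377, 1.466]
ft_force: [1.5, 0.4, -1.1]
grip_width: 0.007
```

```bash
cat > sweep.py <<'E'
from h import *
def path(phi,rho,t=15,pen=0.0):
    t=np.radians(t);tx=np.array([-np.sin(t),-np.cos(t)]);ty=np.array([-np.cos(t),np.sin(t)])
    n=np.array([np.sin(phi),np.cos(phi)])
    tip=np.array([.095,.090])+rho*np.array([-np.cos(phi),np.sin(phi)])+n*(.010+.0095*abs(n@ty)-pen)
    return tip-.019*tx,tip,tx,ty
if __name__=="__main__":
    s=get_state();T=T_tool(s);b=w2box(s["position"]);print(s["time"],"TCP box",b.round(4),"tilt",np.degrees(np.arcsin(-(RB.T@T[:3,0])[0])).round(2),s["joint_positions"].round(2))
    # start: 25 mm behind the open hatch
    p0,tip,tx,ty=path(1.75,.165); print("contact TCP at 1.75",p0.round(4),"tip",tip.round(4))
    cur=b[[0,2]]
    def loc(d): return (np.array([d@tx,d@ty])*100).round(2)
    hov=p0+np.array([.03,.0]);print("to hover [tx,ty]",loc(hov-cur),"tz",(-b[1]*100).round(2))
    last=hov
    for ph in [1.75,1.65,1.55,1.45,1.35,1.25,1.15,1.05,.95,.85,.75,.65,.55,.45,.35,.25,.18,.12,.08,.04,0,-.02]:
        rho=np.interp(ph,[0.3,1.75],[.192,.172]);p,_,_,_=path(ph,rho,pen=.002);print(ph,loc(p-last),p.round(3));last=p
E
python3 sweep.py; python3 - <<'E'
from h import *
shot("side","s16.png")
E
```

```text
22.475 TCP box [ 0.1923 -0.0009  0.3703] tilt 15.46 [ 0.06  0.73 -0.7   0.72  0.37  2.05  1.24]
contact TCP at 1.75 [0.1485 0.2672] tip [0.1436 0.2489]
to hover [tx,ty] [10.31 -1.34] tz 0.09
1.75 [0.1  3.15] [0.148 0.274]
1.65 [-0.08  1.76] [0.131 0.28 ]
1.55 [0.1  1.79] [0.113 0.283]
1.45 [0.29 1.79] [0.095 0.285]
1.35 [0.48 1.77] [0.077 0.285]
1.25 [0.67 1.73] [0.059 0.283]
1.15 [0.86 1.67] [0.04  0.279]
1.05 [1.04 1.58] [0.022 0.273]
0.95 [1.21 1.48] [0.005 0.265]
0.85 [1.37 1.36] [-0.012  0.256]
0.75 [1.52 1.22] [-0.028  0.244]
0.65 [1.66 1.06] [-0.042  0.231]
0.55 [1.77 0.89] [-0.055  0.216]
0.45 [1.87 0.7 ] [-0.067  0.2  ]
0.35 [1.95 0.5 ] [-0.077  0.182]
0.25 [1.98 0.23] [-0.084  0.164]
0.18 [ 1.28 -0.  ] [-0.087  0.151]
0.12 [ 1.09 -0.07] [-0.09   0.141]
0.08 [ 0.73 -0.08] [-0.091  0.133]
0.04 [ 0.72 -0.11] [-0.092  0.126]
0 [ 0.72 -0.14] [-0.092  0.119]
-0.02 [ 0.36 -0.08] [-0.092  0.115]
```

View pics/s16.png

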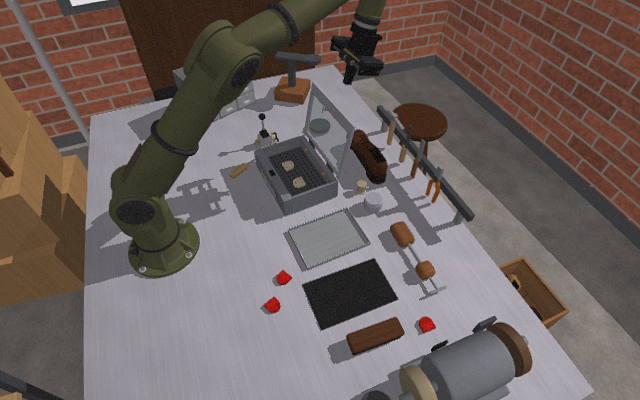

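Emit:
jog_arm --pt "0 0 -5 0 0 0 0" --pt "0 0 -5 0 0 0 0" --pt "0 0 -5 0 0 0 0" --pt "0 0 0 0 0 0 0"

```text
time: 23.02
position: [0.6798, 0.1428, 0.3774]
tool_rot: [-1.281, 1.163, 1.28]
ft_force: [0.5, 0.8, 0.2]
grip_width: 0.01
```

```bash
cat > sweep2.py <<'E'
from h import *
def tcp(phi,rho,tdeg,pen):
    t=np.radians(tdeg);tx=np.array([-np.sin(t),-np.cos(t)]);ty=np.array([-np.cos(t),np.sin(t)])
    n=np.array([np.sin(phi),np.cos(phi)]);u=np.array([-np.cos(phi),np.sin(phi)]);H=np.array([.095,.090])
    if phi>np.pi/2+t:   # edge touches finger side; keep tip height 0.25
        e=H+.212*u+.010*n; tip=np.array([e[0]+.0095-pen,.252])
    else: tip=H+rho*u+n*(.010+.0095*abs(n@ty)-pen)
    return tip-.019*tx,tx,ty
s=get_state();T=T_tool(s);b=w2box(s["position"]);print(s["time"],"TCP box",b.round(4),"tilt",np.degrees(np.arcsin(-(RB.T@T[:3,0])[0])).round(2),s["joint_positions"].round(2))
def loc(d,tx,ty): return (np.array([d@tx,d@ty])*100).round(2)
p0,tx,ty=tcp(1.75,.18,0,0);hov=p0+np.array([.025,0]);print("to hover",loc(hov-b[[0,2]],tx,ty),"tz",-b[1]*100,hov)
last,ltx,lty,lt=hov,tx,ty,0
for ph in [1.75,1.65,1.57,1.45,1.35,1.25,1.15,1.05,.95,.85,.75,.65,.55,.45,.35,.25,.18,.12,.08,.04,0]:
    rho=np.interp(ph,[.3,1.57],[.192,.170]);t=np.interp(ph,[.25,.85],[15,0]);p,tx,ty=tcp(ph,rho,t,.002)
    print(ph,"turn",round(t-lt,1),loc(p-last,ltx,lty),p.round(3));last,ltx,lty,lt=p,tx,ty,t
E
python3 sweep2.py
```

```text
23.025 TCP box [0.1885 0.0016 0.3774] tilt 0.05 [ 0.21  0.5  -0.76  1.05  0.34  1.71  1.23]
to hover [10.64  1.14] tz -0.15971146083501134 [0.17712802 0.271     ]
1.75 turn 0.0 [0.  2.7] [0.15  0.271]
1.65 turn 0.0 [0.   2.09] [0.129 0.271]
1.57 turn 0.0 [-0.8   1.69] [0.112 0.279]
1.45 turn 0.0 [-0.29  2.08] [0.092 0.282]
1.35 turn 0.0 [-0.04  1.78] [0.074 0.282]
1.25 turn 0.0 [0.14 1.8 ] [0.056 0.281]
1.15 turn 0.0 [0.33 1.8 ] [0.038 0.278]
1.05 turn 0.0 [0.53 1.78] [0.02  0.272]
0.95 turn 0.0 [0.72 1.74] [0.003 0.265]
0.85 turn 0.0 [0.91 1.67] [-0.014  0.256]
0.75 turn 2.5 [1.12 1.52] [-0.029  0.245]
0.65 turn 2.5 [1.37 1.36] [-0.043  0.232]
0.55 turn 2.5 [1.59 1.15] [-0.056  0.217]
0.45 turn 2.5 [1.78 0.91] [-0.068  0.201]
0.35 turn 2.5 [1.92 0.64] [-0.077  0.183]
0.25 turn 2.5 [2.01 0.26] [-0.084  0.164]
0.18 turn 0.0 [ 1.28 -0.  ] [-0.087  0.151]
0.12 turn 0.0 [ 1.09 -0.07] [-0.09   0.141]
0.08 turn 0.0 [ 0.73 -0.08] [-0.091  0.133]
0.04 turn 0.0 [ 0.72 -0.11] [-0.092  0.126]
0 turn 0.0 [ 0.72 -0.14] [-0.092  0.119]
```

Descend behind the hatch, then start the sweep.

Emit:
jog_arm --pt "0 0 0 4 0 0 0" --pt "0 0 0 4 0 0 0" --pt "0 0 0 2.6 1.1 0 0" --pt "0 0 0 0 0 0 0"

```text
time: 23.52
position: [0.6697, 0.1405, 0.2673]
tool_rot: [-1.277, 1.169, 1.284]
ft_force: [-1.0, 0.5, 0.6]
grip_width: 0.006
```

```bash
python3 sweep2.py|head -2;python3 - <<'E'
from h import *
s,im,d=shot("side","s17.png");print(s["ft_force"])
cv2.imwrite("pics/s17c.png",cv2.resize(im[40:240,200:420,::-1],None,fx=3,fy=3))
E
```

```text
23.525 TCP box [1.782e-01 2.000e-04 2.673e-01] tilt 0.44 [ 0.27  0.49 -0.76  1.29  0.33  1.5   1.21]
to hover [-0.37  0.11] tz -0.0194864133194102 [0.17712802 0.271     ]
[-0.98629981  0.53726116  0.56710835]
```

View pics/s17c.png

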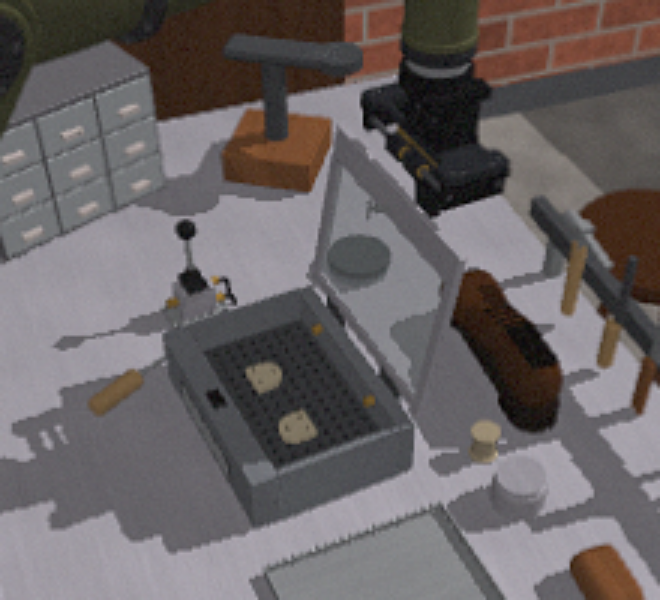

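Emit:
jog_arm --pt "0 0 0 -0.3 1.5 0 0" --pt "0 0 0 0 1.3 0 0" --pt "0 0 0 0 2.1 0 0" --pt "0 0 0 -0.8 1.7 0 0" --pt "0 0 0 -0.3 2.1 0 0" --pt "0 0 0 0 1.8 0 0"

```text
time: 24.32
position: [0.5675, 0.1311, 0.2856]
tool_rot: [-1.28, 1.162, 1.276]
ft_force: [2.4, -0.3, -0.8]
grip_width: 0.007
```

```bash
python3 sweep2.py|head -1;python3 - <<'E'
from h import *
s,im,d=shot("side","s18.png");print(s["ft_force"])
cv2.imwrite("pics/s18c.png",cv2.resize(im[40:240,200:420,::-1],None,fx=3,fy=3))
E
```

```text
24.325 TCP box [0.0756 0.0005 0.2856] tilt -0.13 [ 0.42  0.24 -0.82  1.54  0.18  1.44  1.26]
[ 2.36175402 -0.33505649 -0.8066618 ]
```

View pics/s18c.png

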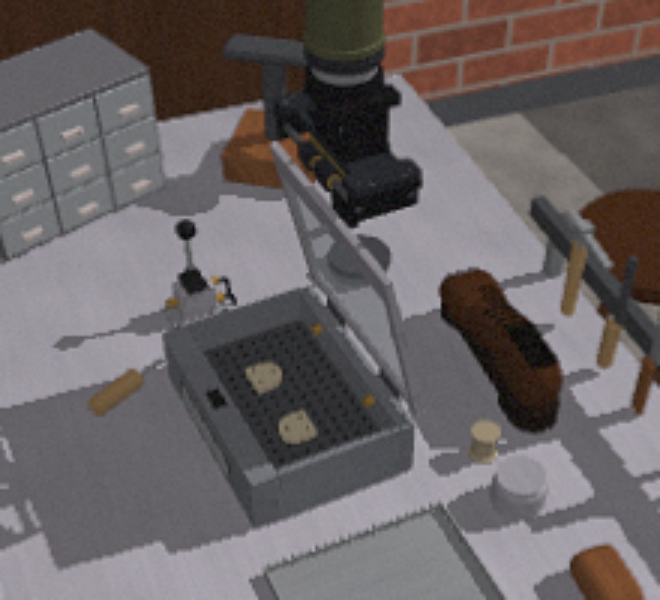

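Emit:
jog_arm --pt "0 0 0 0.4 1.8 0 0" --pt "0 0 0 0.4 1.8 0 0" --pt "0 0 0 0.5 1.8 0 0" --pt "0 0 0 0.7 1.7 0 0" --pt "0 0 0 0.9 1.7 0 0" --pt "0 0 2.5 1.1 1.5 0 0" --pt "0 0 2.5 1.4 1.4 0 0" --pt "0 0 2.5 1.6 1.1 0 0"

```text
time: 25.38
position: [0.4372, 0.1184, 0.2151]
tool_rot: [-1.216, 1.268, 1.376]
ft_force: [2.5, 0.8, 1.3]
grip_width: -0.001
```

```bash
python3 sweep2.py|head -1;python3 - <<'E'
from h import *
s,im,d=shot("side","s19.png");print(s["ft_force"])
cv2.imwrite("pics/s19c.png",cv2.resize(im[40:240,200:420,::-1],None,fx=3,fy=3))
E
```

```text
25.375 TCP box [-5.530e-02  1.000e-04  2.151e-01] tilt 7.76 [ 0.51  0.06 -0.83  1.83  0.02  1.4   1.34]
[2.51274519 0.83787049 1.33734766]
```

View pics/s19c.png

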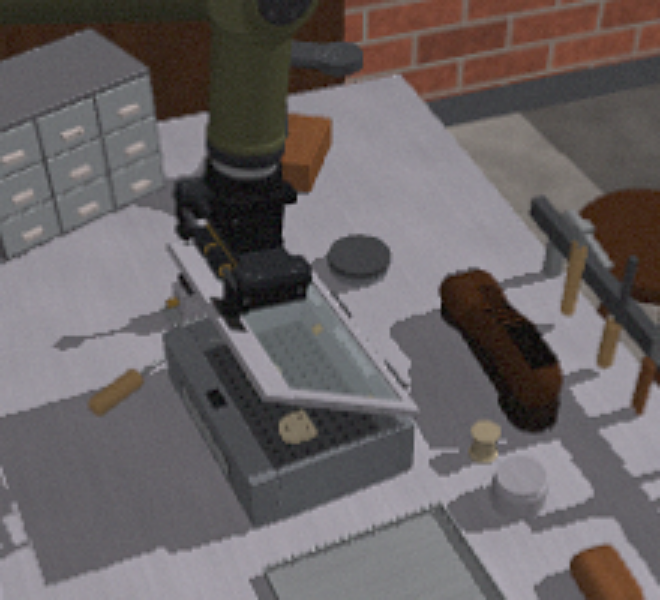

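Emit:
jog_arm --pt "0 0 2.5 1.8 0.9 0 0" --pt "0 0 2.5 1.9 0.6 0 0" --pt "0 0 2.5 2 0.3 0 0" --pt "0 0 0 1.2 0 0 0" --pt "0 0 0 1.1 0 0 0" --pt "0 0 0 0.7 -0.1 0 0" --pt "0 0 0 0 0 0 0"

```text
time: 26.3
position: [0.4022, 0.1149, 0.1332]
tool_rot: [-1.151, 1.367, 1.468]
ft_force: [-0.9, -1.3, 2.3]
grip_width: 0.003
```

```bash
python3 sweep2.py|head -1;python3 - <<'E'
from h import *
s=get_state();print(s["ft_force"],w2box(s["position"]+.019*T_tool(s)[:3,0]))
E
```

```text
26.3 TCP box [-0.0905 -0.      0.1332] tilt 15.19 [ 0.47  0.2  -0.83  1.92  0.08  1.35  1.27]
[-0.87322922 -1.2689952   2.25623981] [-9.54616990e-02 -5.28955345e-05  1.14865791e-01]
```

Emit:
jog_arm --pt "0 0 0 0.7 -0.18 0 0" --pt "0 0 0 0.7 -0.18 0 0" --pt "0 0 0 0.5 -0.13 0 0" --pt "0 0 0 0.2 -0.05 0 0" --pt "0 0 0 0 0 0 0"

```text
time: 26.92
position: [0.4034, 0.1153, 0.1125]
tool_rot: [-1.152, 1.365, 1.466]
ft_force: [0.7, 0.2, 6.8]
grip_width: 0.004
```

Emit:
jog_arm --pt "0 0 0 0.3 -0.08 0 0" --pt "0 0 0 0 0 0 0"

```text
time: 27.18
position: [0.4035, 0.1153, 0.111]
tool_rot: [-1.152, 1.366, 1.466]
ft_force: [-1.6, -0.8, 20.6]
grip_width: 0.004
```

Emit:
jog_arm --pt "0 0 0 -1 0.26 0 0" --pt "0 0 0 -2 0.5 0 0" --pt "0 0 0 -4 1 0 0" --pt "0 0 -5 -5 1 0 0" --pt "0 0 -5 -2 0 0 0" --pt "0 0 -5 0 0 0 0" --pt "0 0 0 0 0 0 0"

```text
time: 28.05
position: [0.4097, 0.1152, 0.2514]
tool_rot: [-1.279, 1.168, 1.276]
ft_force: [0.0, 0.0, -0.6]
grip_width: 0.009
```

```bash
python3 - <<'E'
from h import *
s,im,d=shot("wrist","w20.png");print(s["time"],s["position"].round(4),T_tool(s)[:3,0].round(3));shot("side","s20.png")
c=cam("wrist",s);print(depthpts(c,[[250,100],[300,100],[340,100],[400,100]],d).round(4))
E
```

```text
28.05 [0.4097 0.1152 0.2514] [-0.001 -0.004 -1.   ]
[[0.3412 0.022  0.    ]
 [0.3358 0.0776 0.0012]
 [0.3317 0.1219 0.0011]
 [0.3256 0.1879 0.0023]]
```

View pics/w20.png

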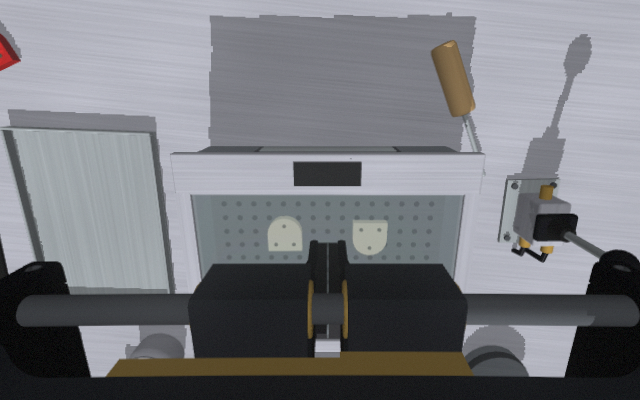

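View pics/s20.png

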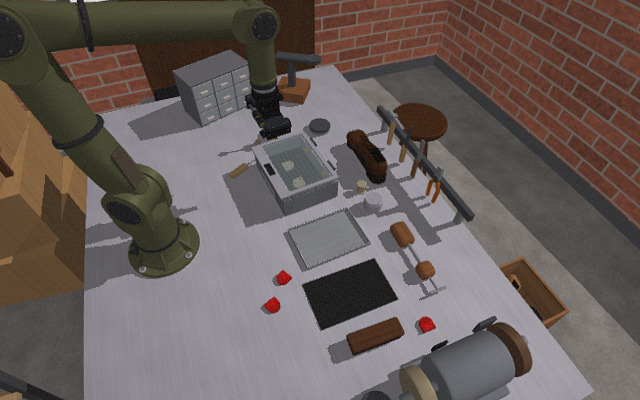

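```bash
python3 - <<'E'
from h import *
z=np.load("pics/w20.npz");s0={"position":z["pos"],"tool_rot":z["rot"]};c=cam("wrist",s0)
print(depthpts(c,[[327,174],[250,174],[420,174],[180,174],[475,174]],z["d"]).round(4))
go([.435,.430,.25],down(95.4))
E
```

```text
[[ 0.3931  0.1135  0.1029]
 [ 0.4     0.0454  0.1009]
 [ 0.3855  0.195   0.1027]
 [ 0.4063 -0.0168  0.0994]
 [ 0.3817  0.2442  0.0996]]
turn deg [-0.06 -0.08 -0.22] shift cm (old axes) [ 3.000e-02 -5.380e+00  3.109e+01]
```

Emit:
jog_arm --pt "0 0 0 0 -0.9 5.2 0" --pt "0 0 0 0 -0.9 5.2 0" --pt "0 0 0 0 -0.9 5.2 0" --pt "0 0 0 0 -0.9 5.2 0" --pt "0 0 0 0 -0.9 5.2 0" --pt "0 0 0 0 -0.9 5.2 0" --pt "0 0 0 0 0 0 0"

```text
time: 29.02
position: [0.4321, 0.4366, 0.2483]
tool_rot: [-1.277, 1.165, 1.293]
ft_force: [0.1, 0.5, -0.4]
grip_width: 0.002
```

```bash
python3 - <<'E'
from h import *
s,im,d=shot("wrist","w21.png");print(s["time"],s["position"].round(4),s["joint_positions"].round(2))
c=cam("wrist",s)
m=(im.max(2)<55).astype(np.uint8)
for k in cv2.findContours(m,cv2.RETR_EXTERNAL,cv2.CHAIN_APPROX_NONE)[0]:
    k=k[:,0]
    if 150<cv2.contourArea(k)<3000 and k[:,1].max()<260: (u,v),r=cv2.minEnclosingCircle(k);print((u,v),r,cv2.contourArea(k),onplane(c,[[u,v]],.137).round(4))
E
```

```text
29.025 [0.4321 0.4366 0.2483] [-0.01  0.44 -1.09  1.5   0.38  1.44  0.57]
(243.47999572753906, 192.52000427246094) 35.39079284667969 1557.0 [[0.4272 0.3711 0.137 ]]
```

View pics/w21.png

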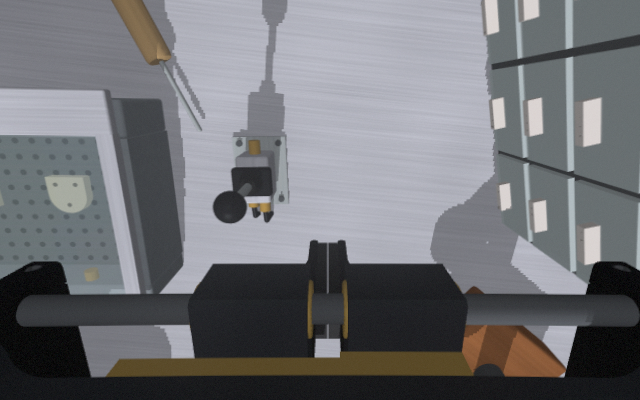

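```bash
python3 - <<'E'
from h import *
z=np.load("pics/w21.npz");s0={"position":z["pos"],"tool_rot":z["rot"]};c=cam("wrist",s0);im=z["im"];d=z["d"]
print("knob",onplane(c,[[230,207]],.137).round(4),depthpts(c,[[230,207]],d).round(4))
print("cab",depthpts(c,[[500,20],[500,130],[505,190],[530,170],[545,240],[590,275],[480,310],[500,330]],d).round(3))
go([.437,.415,.137],down(95.4))
E
```

```text
knob [[0.4402 0.3609 0.137 ]] [[0.4353 0.3646 0.1509]]
cab [[0.266 0.583 0.038]
 [0.365 0.617 0.022]
 [0.427 0.632 0.035]
 [0.397 0.627 0.075]
 [0.458 0.647 0.095]
 [0.392 0.512 0.301]
 [0.397 0.473 0.317]
 [0.593 0.66  0.051]]
turn deg [ 0.23  0.03 -0.48] shift cm (old axes) [11.17 -0.25 -1.91]
```

Emit:
jog_arm --pt "0 0 0 3 -0.2 -1 0" --pt "0 0 0 5 0 -0.7 0" --pt "0 0 0 3.2 0 0 0" --pt "0 0 0 0 0 0 0"

```text
time: 29.58
position: [0.4388, 0.4111, 0.1362]
tool_rot: [-1.276, 1.174, 1.278]
ft_force: [-0.4, 0.0, 1.3]
grip_width: 0.004
```

```bash
python3 - <<'E'
from h import *
s,im,d=shot("wrist","w22.png");print(s["time"],s["position"].round(4),s["joint_positions"].round(2))
s,im,d=shot("side","s22.png");cv2.imwrite("pics/s22c.png",cv2.resize(im[60:220,200:380,::-1],None,fx=3.5,fy=3.5))
E
```

```text
29.575 [0.4388 0.4111 0.1362] [ 0.01  0.5  -1.04  1.67  0.45  1.24  0.54]
```

View pics/w22.png

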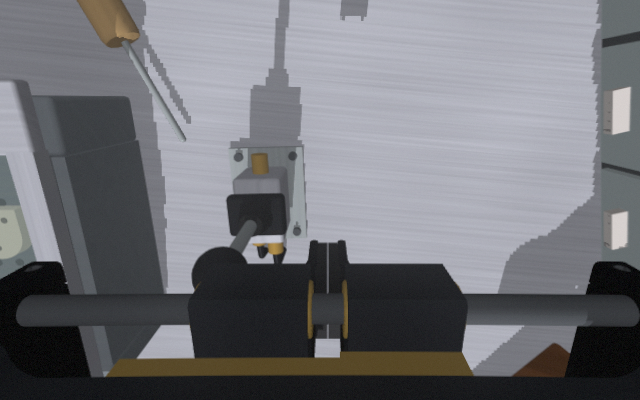

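View pics/s22c.png

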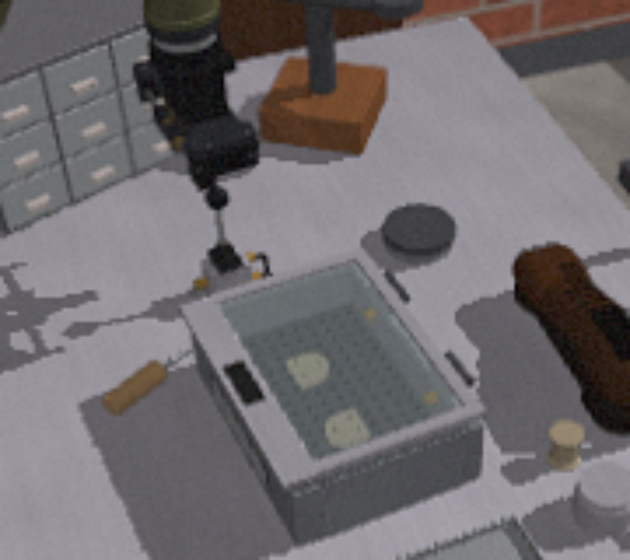

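Emit:
jog_arm --pt "0 0 0 0 0 -1.5 0" --pt "0 0 0 0.1 0 -1.5 0" --pt "0 0 0 0.2 0 -1.5 0" --pt "0 0 0 0.3 0 -1 0" --pt "0 0 0 0 0 0 0"

```text
time: 30.3
position: [0.4447, 0.3597, 0.1337]
tool_rot: [-1.277, 1.164, 1.277]
ft_force: [1.4, 1.8, 2.8]
grip_width: 0.004
```

Emit:
jog_arm --pt "0 0 0 0.1 0 -0.5 0" --pt "0 0 0 0 0 -0.4 0"

```text
time: 30.55
position: [0.4448, 0.3516, 0.1321]
tool_rot: [-1.277, 1.164, 1.28]
ft_force: [2.0, 4.5, -0.8]
grip_width: 0.004
```

Emit:
jog_arm --pt "0 0 0 0 0 -0.4 0" --pt "0 0 0 0 0 0 0"

```text
time: 30.8
position: [0.4445, 0.3471, 0.1316]
tool_rot: [-1.277, 1.166, 1.28]
ft_force: [0.9, 5.8, -3.0]
grip_width: 0.005
```

```bash
python3 - <<'E'
from h import *
s,im,d=shot("side","s23.png");print(s["time"],s["ft_force"]);cv2.imwrite("pics/s23c.png",cv2.resize(im[60:220,200:380,::-1],None,fx=3.5,fy=3.5))
E
```

```text
30.8 [ 0.93140811  5.84562176 -3.02919916]
```

View pics/s23c.png

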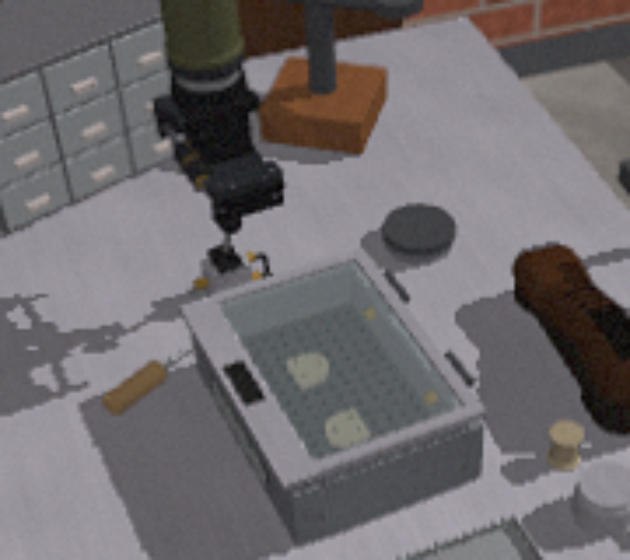

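Emit:
jog_arm --pt "0 0 0 0 0 -0.4 0" --pt "0 0 0 0 0 0 0"

```text
time: 31.1
position: [0.4443, 0.3436, 0.1316]
tool_rot: [-1.276, 1.166, 1.281]
ft_force: [0.6, 6.3, -3.5]
grip_width: 0.009
```

```bash
python3 - <<'E'
from h import *
s,im,d=shot("wrist","w24.png");print(s["time"],s["position"])
s,im,d=shot("top","t24.png");cv2.imwrite("pics/t24c.png",cv2.resize(im[190:270,150:250,::-1],None,fx=7,fy=7))
E
```

```text
31.1 [0.44428935 0.34361799 0.13157315]
```

View pics/w24.png

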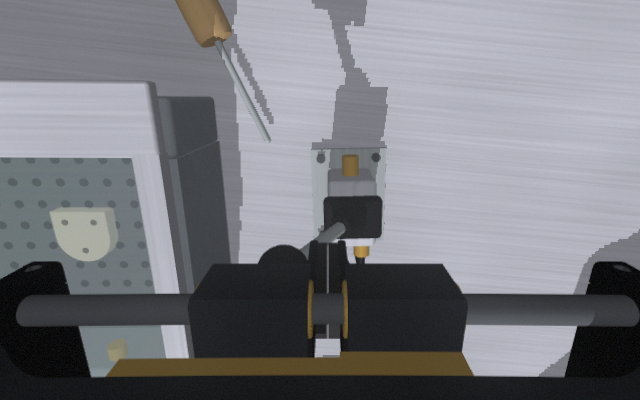

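View pics/t24c.png

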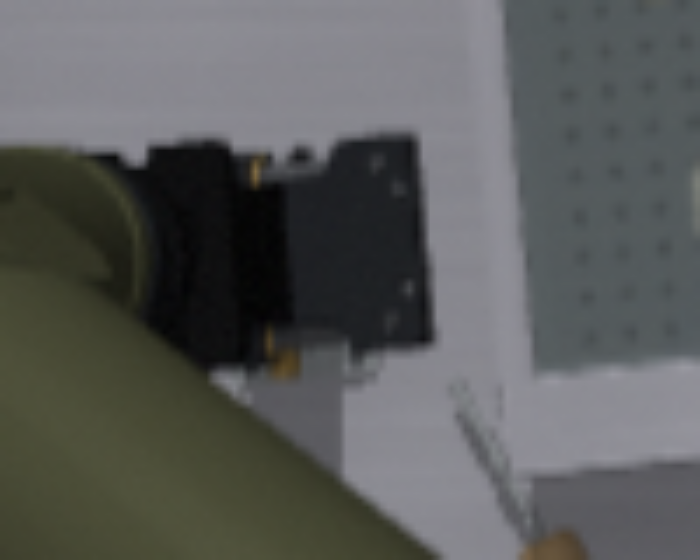

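```bash
python3 - <<'E'
from h import *
z=np.load("pics/w24.npz");s0={"position":z["pos"],"tool_rot":z["rot"]};c=cam("wrist",s0)
for zz in (.127,.132): print(onplane(c,[[283,270]],zz).round(4))
k=np.array([.4405,.362]);v=np.array([np.sin(YB),-np.cos(YB)])
for th in (.3,.4,.5): 
    p=np.array([*(k+v*.082*np.sin(th)),.055+.082*np.cos(th)]);print(th,p.round(4),proj(c,p).round(1))
E
```

```text
[[0.4442 0.3223 0.127 ]]
[[0.4413 0.3228 0.132 ]]
0.3 [0.4428 0.3379 0.1333] [[314.4 276.8]]
0.4 [0.4435 0.3302 0.1305] [[298.6 273.8]]
0.5 [0.4442 0.3229 0.127 ] [[284.2 270.1]]
```

Emit:
jog_arm --pt "0 0 0 0 0 -0.4 0" --pt "0 0 0 0 0 0 0" --pt "0 0 0 0 0 0 0" --pt "0 0 0 0 0 0 0" --pt "0 0 0 0 0 0 0" --pt "0 0 0 0 0 0 0" --pt "0 0 0 0 0 0 0" --pt "0 0 0 0 0 0 0" --pt "0 0 0 0 0 0 0" --pt "0 0 0 0 0 0 0"

```text
time: 32.45
position: [0.4441, 0.343, 0.1318]
tool_rot: [-1.274, 1.159, 1.285]
ft_force: [1.2, 12.0, -7.2]
grip_width: 0.006
```

Emit:
jog_arm --pt "0 0 0 0 0 0 0" --pt "0 0 0 0 0 0 0" --pt "0 0 0 0 0 0 0" --pt "0 0 0 0 0 0 0" --pt "0 0 0 0 0 0 0" --pt "0 0 0 0 0 0 0" --pt "0 0 0 0 0 0 0" --pt "0 0 0 0 0 0 0" --pt "0 0 0 0 0 0 0"

```text
time: 33.58
position: [0.4441, 0.343, 0.1319]
tool_rot: [-1.274, 1.159, 1.285]
ft_force: [0.0, 11.5, -8.4]
grip_width: 0.005
```

```bash
python3 - <<'E'
from h import *
s,im,d=shot("wrist","w25.png");print(s["time"],s["position"],s["ft_force"])
E
```

```text
33.575 [0.44409318 0.34304707 0.13186603] [ 1.09545862e-02  1.14562746e+01 -8.37690327e+00]
```

View pics/w25.png

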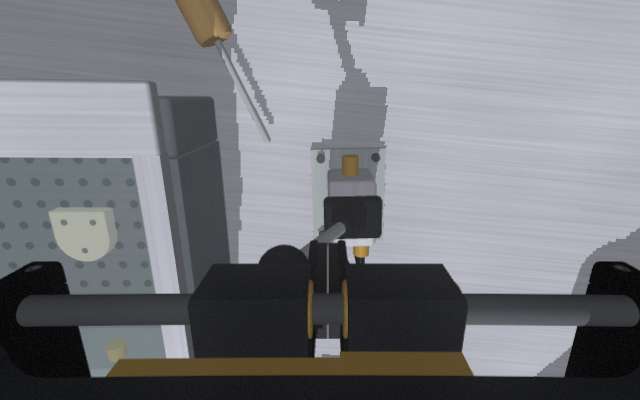

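Emit:
jog_arm --pt "0 0 0 0 0 1.5 0" --pt "0 0 0 0 0 2 0" --pt "0 0 0 0 0 3 0" --pt "0 0 0 0 0 2 0" --pt "0 0 0 0 0 0 0"

```text
time: 34.25
position: [0.4365, 0.4239, 0.1315]
tool_rot: [-1.28, 1.167, 1.282]
ft_force: [-0.5, -0.1, -0.8]
grip_width: 0.002
```

Emit:
jog_arm --pt "0 0 0 -5 0 0 0" --pt "0 0 0 -6 0 0 0" --pt "0 0 0 0 0 0 0"

```text
time: 34.62
position: [0.4396, 0.4242, 0.2467]
tool_rot: [-1.277, 1.16, 1.275]
ft_force: [-0.5, 0.5, -0.5]
grip_width: 0.003
```

```bash
python3 - <<'E'
from h import *
s,im,d=shot("wrist","w26.png");print(s["time"],s["position"].round(4),s["joint_positions"].round(2));c=cam("wrist",s)
print(proj(c,[.4405,.362,.137]))
Rt=R.from_euler('z',5.4,degrees=True).as_matrix()@R.from_euler('y',15,degrees=True).as_matrix()@down(90)
print(w2box(s["position"]));go(box2w([-.092,0,.25]),down(95.4),s)
E
```

```text
34.625 [0.4396 0.4242 0.2467] [ 0.02  0.42 -1.09  1.52  0.38  1.42  0.58]
[[247.01300687 199.42138568]]
[-0.02420691  0.30434269  0.24669661]
turn deg [-0.11  0.09  0.22] shift cm (old axes) [ -0.41   6.72 -30.45]
```

View pics/w26.png

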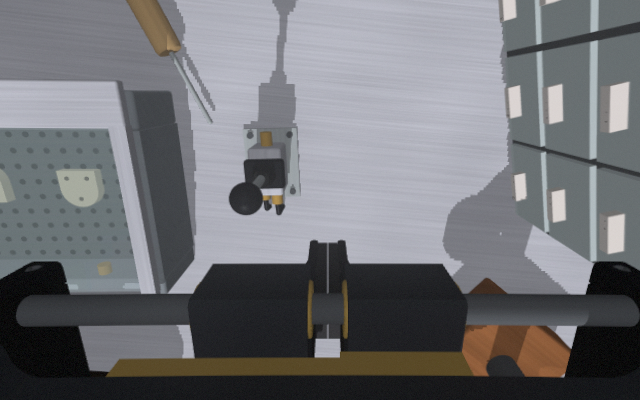

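Emit:
jog_arm --pt "0 0 0 0 0.5 -6 0" --pt "0 0 0 0 0.8 -6 0" --pt "0 0 0 0 1.2 -6 0" --pt "0 0 0 0 1.5 -6 0" --pt "0 0 5 0 1.5 -6.2 0" --pt "0 0 5 2 1.2 0 0" --pt "0 0 5 3 0 0 0" --pt "0 0 0 3 -0.8 0 0" --pt "0 0 0 0 0 0 0"

```text
time: 35.8
position: [0.3899, 0.1158, 0.1603]
tool_rot: [-1.146, 1.372, 1.473]
ft_force: [-0.6, 0.7, 0.0]
grip_width: 0.006
```

```bash
python3 - <<'E'
from h import *
s=get_state();T=T_tool(s);print(s["time"],w2box(s["position"]).round(4),"tip",w2box(s["position"]+.019*T[:3,0]).round(4),(RB.T@T[:3,0]).round(3),s["joint_positions"].round(2))
s,im,d=shot("side","s27.png");cv2.imwrite("pics/s27c.png",cv2.resize(im[60:220,200:380,::-1],None,fx=3.5,fy=3.5))
E
```

```text
35.8 [-0.1027  0.002   0.1603] tip [-0.1078  0.002   0.142 ] [-0.269  0.    -0.963] [ 0.75  0.21 -1.14  1.91  0.11  1.41  1.22]
```

View pics/s27c.png

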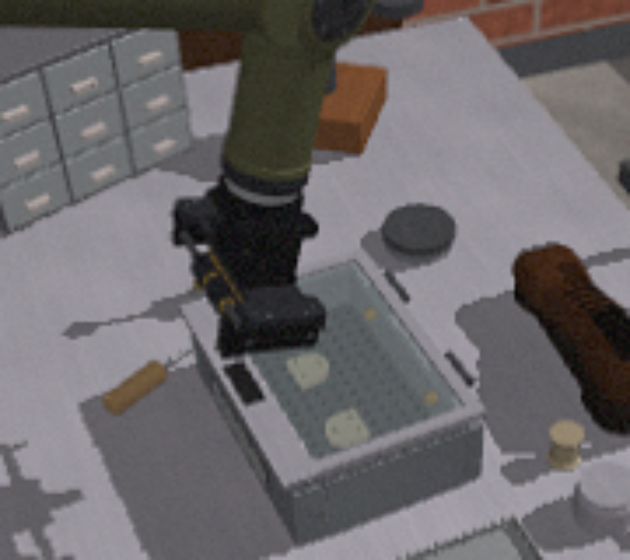

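Emit:
jog_arm --pt "0 0 0 1.5 -1.2 0 0" --pt "0 0 0 1.8 -0.7 0 0" --pt "0 0 0 0.6 -0.16 0 0" --pt "0 0 0 0.5 -0.13 0 0" --pt "0 0 0 0.4 -0.1 0 0" --pt "0 0 0 0 0 0 0"

```text
time: 36.6
position: [0.4019, 0.1176, 0.1117]
tool_rot: [-1.152, 1.369, 1.467]
ft_force: [-2.5, -2.9, 10.3]
grip_width: 0.003
```

Emit:
jog_arm --pt "0 0 0 0.3 -0.08 0 0" --pt "0 0 0 0 0 0 0"

```text
time: 36.85
position: [0.4019, 0.1177, 0.1101]
tool_rot: [-1.152, 1.371, 1.467]
ft_force: [-5.6, -5.2, 21.3]
grip_width: 0.004
```

Emit:
jog_arm --pt "0 0 0 -3 0.8 0 0" --pt "0 0 0 -5.8 1.55 0 0" --pt "0 0 -5 -5.8 1.55 -2 0" --pt "0 0 -10 -5 1.2 -6 0" --pt "0 0 0 0 -1 -6 4" --pt "0 0 0 0 -1 -6 6" --pt "0 0 0 0 0 0 6" --pt "0 0 0 0 0 0 6"

```text
time: 37.85
position: [0.4375, -0.0582, 0.2861]
tool_rot: [-1.257, 1.196, 1.307]
ft_force: [-0.8, 1.3, 0.5]
grip_width: 0.372
```

```bash
python3 - <<'E'
from h import *
s,im,d=shot("side","s28.png");print(s["time"],s["position"].round(4),T_tool(s)[:3,0].round(3),s["joint_positions"].round(2));shot("top","t28.png")
E
```

```text
37.85 [ 0.4375 -0.0582  0.2861] [-0.041 -0.003 -0.999] [ 0.97 -0.13 -0.82  1.81 -0.08  1.46  1.83]
```

View pics/s28.png

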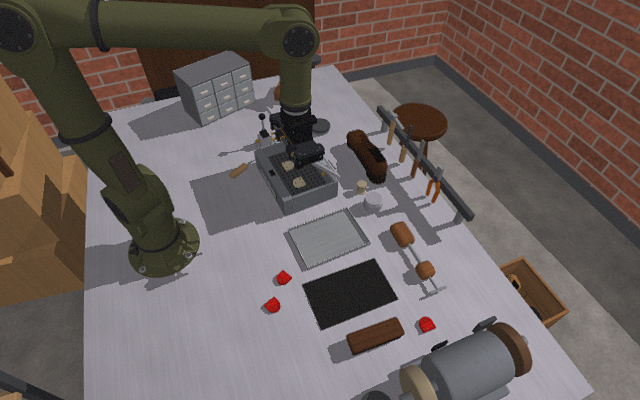

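Emit:
jog_arm --pt "0 0 -2.3 0 -0.5 -6 6" --pt "0 0 0 0 0 0 6" --pt "0 0 0 0 0 0 6" --pt "0 0 0 0 0 0 6"

```text
time: 38.45
position: [0.4481, -0.1168, 0.286]
tool_rot: [-1.277, 1.165, 1.279]
ft_force: [-0.7, -0.0, 0.7]
grip_width: 0.689
```

```bash
python3 caps.py wrist 0.045 w29.png; python3 - <<'E'
from h import *
s,im,d=shot("side","s29.png");cv2.imwrite("pics/s29c.png",cv2.resize(im[60:260,200:420,::-1],None,fx=3,fy=3))
E
```

```text
38.45 [ 0.4481 -0.1168  0.286 ]
c [0.476 0.166] th 6 size [42.1 44.3] res 0.86 A 1555 px [562. 211.] depthz [0.4718 0.166  0.0448]
c [0.4788 0.071 ] th 189 size [42.  41.7] res 0.57 A 1467 px [481. 212.] depthz [0.4815 0.0711 0.046 ]
```

View pics/w29.png

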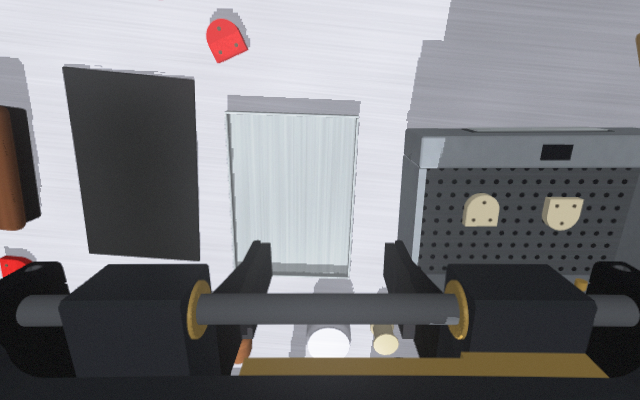

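View pics/s29c.png

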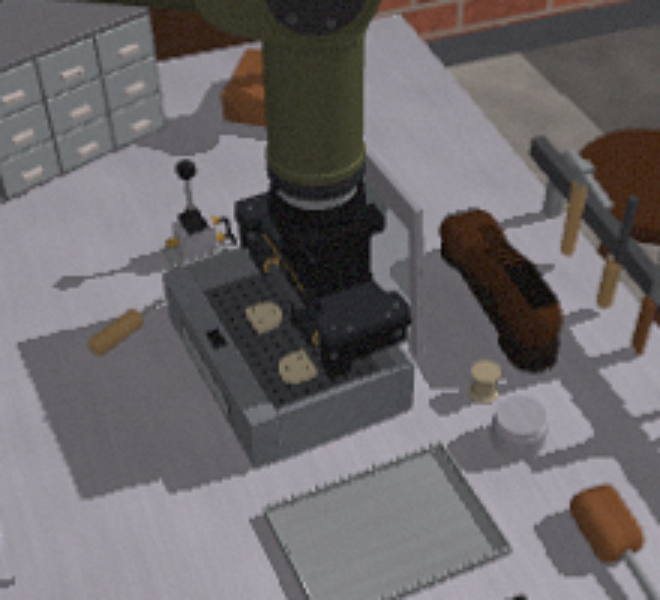

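```bash
python3 - <<'E'
from h import *
z=np.load("pics/w29.npz");s0={"position":z["pos"],"tool_rot":z["rot"]};c=cam("wrist",s0)
P=onplane(c,[[228,113],[357,117],[349,275],[236,273]],.014);print(P.round(4),P.mean(0).round(4),[np.linalg.norm(P[i]-P[(i+1)%4]).round(4) for i in range(4)])
ct=cam("top");q=np.array([[330+42/4,155+70/4],[330+258/4,155+54/4],[330+282/4,155+348/4],[330+65/4,155+363/4]])
P=onplane(ct,q,.014);print(P.round(4),P.mean(0).round(4),[np.linalg.norm(P[i]-P[(i+1)%4]).round(4) for i in range(4)])
v=P[0]+P[1]-P[2]-P[3];print(np.degrees(np.arctan2(v[1],v[0])))
s=get_state()
# cap A (y~.071) grasp 6 mm toward straight edge (+x, th 186)
print(go([.487,.0735,.13],down(96)))
E
```

```text
[[ 0.3977 -0.2391  0.014 ]
 [ 0.3877 -0.0863  0.014 ]
 [ 0.5997 -0.0718  0.014 ]
 [ 0.6109 -0.2271  0.014 ]] [ 0.499  -0.1561  0.014 ] [np.float64(0.1531), np.float64(0.2124), np.float64(0.1557), np.float64(0.2136)]
[[ 0.6006 -0.0747  0.014 ]
 [ 0.6097 -0.2314  0.014 ]
 [ 0.3975 -0.243   0.014 ]
 [ 0.3891 -0.0876  0.014 ]] [ 0.4992 -0.1592  0.014 ] [np.float64(0.157), np.float64(0.2125), np.float64(0.1556), np.float64(0.2118)]
3.29694528344073
turn deg [-0.66 -0.03 -0.09] shift cm (old axes) [15.59 -5.68 18.64]
(array([-0.66286537, -0.03362663, -0.09047325]), array([15.58702492, -5.68172367, 18.63965515]))
```

Emit:
jog_arm --pt "0 0 0 0 -1.6 5 6" --pt "0 0 0 0 -1.6 5 6" --pt "0 0 0 2 -1.5 5 6" --pt "0 0 0 5 -1 3.6 6" --pt "0 0 0 5.5 0 0 6" --pt "0 0 0 5 0 0 6" --pt "0 0 0 0 0 0 6"

```text
time: 39.42
position: [0.4842, 0.0723, 0.108]
tool_rot: [-1.272, 1.17, 1.285]
ft_force: [-0.3, -0.2, 0.3]
grip_width: 0.693
```

```bash
python3 caps.py wrist 0.045 w30.png; python3 - <<'E'
from h import *
go([.488,.0735,.0575],down(95.4))
E
```

```text
39.425 [0.4842 0.0723 0.108 ]
c [0.4762 0.1673] th 6 size [42.5 41.8] res 0.52 A 1512 px [473. 224.] depthz [0.4714 0.1668 0.0455]
c [0.4791 0.0728] th 186 size [41.9 38.4] res 0.65 A 1389 px [328. 227.] depthz [0.4821 0.0732 0.0454]
turn deg [-0.11  0.06 -0.23] shift cm (old axes) [ 5.31 -0.18  0.07]
```

View pics/w30.png

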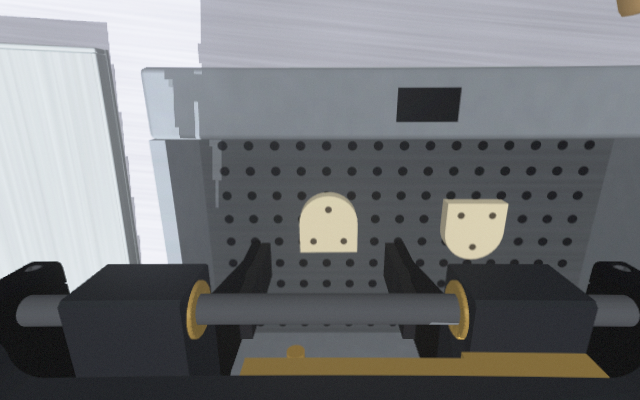

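Emit:
jog_arm --pt "0 0 0 3 -0.3 0 6" --pt "0 0 0 1.6 0 0 6" --pt "0 0 0 0.5 0 0 6" --pt "0 0 0 0 0 0 6" --pt "0 0 0 0 0 0 3" --pt "0 0 0 0 0 0 3" --pt "0 0 0 0 0 0 3" --pt "0 0 0 0 0 0 3" --squeeze 20

```text
time: 40.48
position: [0.4906, 0.0721, 0.0602]
tool_rot: [-1.276, 1.166, 1.276]
ft_force: [-0.2, -1.0, 2.1]
grip_width: 0.428
```

Emit:
jog_arm --pt "0 0 0 -1.5 0 0 3" --pt "0 0 0 -4 0 0 3" --pt "0 0 0 -6 0 0 3" --pt "0 0 0 0 0 0 3"

```text
time: 40.98
position: [0.4937, 0.0731, 0.18]
tool_rot: [-1.281, 1.161, 1.269]
ft_force: [-0.2, -0.2, -1.2]
grip_width: 0.427
```

```bash
python3 - <<'E'
from h import *
s,im,d=shot("wrist","w31.png");print(s["time"],s["position"].round(4),s["grip_width"])
go([.556,-.155,.12],down(93.5))
E
```

```text
40.975 [0.4937 0.0731 0.18  ] 0.4273052262255021
turn deg [ 1.7  -0.12  0.19] shift cm (old axes) [  5.82  -4.29 -23.21]
```

View pics/w31.png

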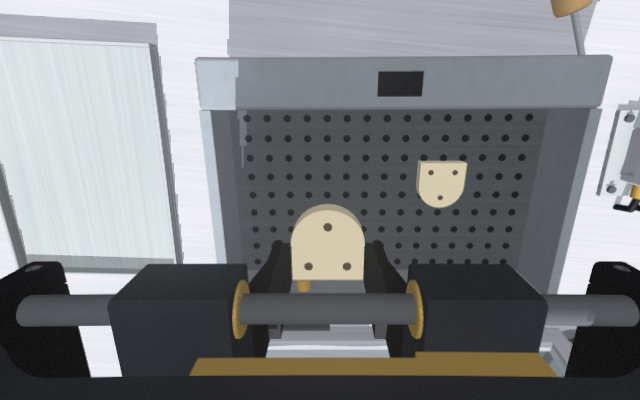

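Emit:
jog_arm --pt "0 0 0 0 -1.1 -5.8 3" --pt "0 0 0 0 -1.1 -5.8 3" --pt "0 0 0 0 -1.1 -5.8 3" --pt "0 0 0 2 -1.1 -5.8 3" --pt "1.7 0 0 5 0 0 3" --pt "0 0 0 5 0 0 3" --pt "0 0 0 0 0 0 3"

```text
time: 41.9
position: [0.5509, -0.1538, 0.0502]
tool_rot: [-1.246, 1.185, 1.265]
ft_force: [-0.1, 0.7, -0.3]
grip_width: 0.425
```

```bash
python3 - <<'E'
from h import *
s,im,d=shot("wrist","w32.png");print(s["time"],s["position"].round(4),s["grip_width"])
go([.557,-.155,.0295],down(93.5))
E
```

```text
41.9 [ 0.5509 -0.1538  0.0502] 0.42542933109982345
turn deg [ 0.06  0.13 -0.33] shift cm (old axes) [ 2.38 -0.36 -0.12]
```

View pics/w32.png

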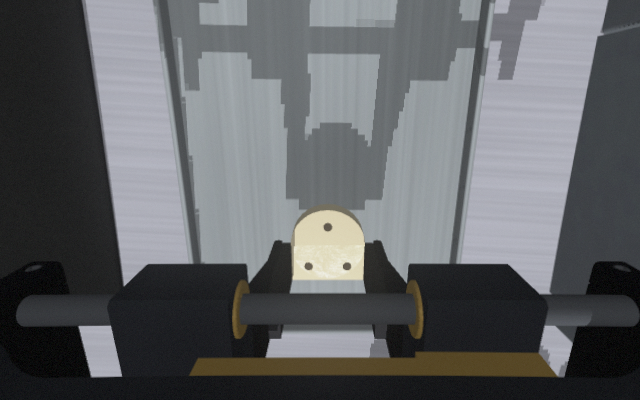

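Emit:
jog_arm --pt "0 0 0 1.2 -0.3 0 3" --pt "0 0 0 0.6 0 0 3" --pt "0 0 0 0.2 0 0 3" --pt "0 0 0 0 0 0 3"

```text
time: 42.45
position: [0.5583, -0.1549, 0.0352]
tool_rot: [-1.254, 1.181, 1.255]
ft_force: [0.8, 0.3, 0.3]
grip_width: 0.43
```

Emit:
jog_arm --pt "0 0 0 0.4 0 0 3" --pt "0 0 0 0.2 0 0 3" --pt "0 0 0 0 0 0 3"

```text
time: 42.82
position: [0.558, -0.1548, 0.0286]
tool_rot: [-1.253, 1.181, 1.255]
ft_force: [0.1, -0.1, 0.5]
grip_width: 0.433
```

Emit:
jog_arm --pt "0 0 0 0.1 0 0 3" --pt "0 0 0 0 0 0 6" --pt "0 0 0 0 0 0 6" --pt "0 0 0 0 0 0 6" --pt "0 0 0 -3 0 0 6" --pt "0 0 0 -6 0 0 6" --pt "0 0 0 -6 0 0 6" --pt "0 0 0 0 0 0 6"

```text
time: 43.82
position: [0.5617, -0.1549, 0.1832]
tool_rot: [-1.261, 1.177, 1.247]
ft_force: [0.0, 0.2, -1.1]
grip_width: 0.687
```

```bash
python3 caps.py wrist 0.013 w33.png; python3 - <<'E'
from h import *
go([.469,.1685,.15],down(95.4))
E
```

```text
43.825 [ 0.5617 -0.1549  0.1832]
c [ 0.5462 -0.1548] th 183 size [39.6 37.5] res 0.29 A 1294 px [329. 172.] depthz [ 0.5495 -0.1547  0.0147]
turn deg [-1.9  -0.17  0.15] shift cm (old axes) [ 2.91  7.1  32.85]
```

View pics/w33.png

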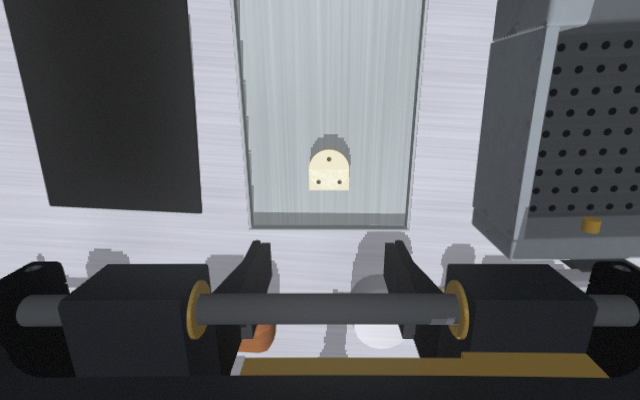

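Emit:
jog_arm --pt "-1.9 0 0 0 3 3 6" --pt "0 0 0 0 3 5 6" --pt "0 0 0 0 0.8 6 6" --pt "0 0 0 0 0 6 6" --pt "0 0 0 0 0 6 6" --pt "0 0 0 3 0 6 6" --pt "0 0 0 4 0 0.5 6" --pt "0 0 0 0 0 0 6"

```text
time: 44.88
position: [0.4576, 0.1593, 0.1065]
tool_rot: [-1.276, 1.169, 1.288]
ft_force: [-0.0, -0.6, 0.6]
grip_width: 0.689
```

```bash
python3 caps.py wrist 0.045 w34.png; python3 - <<'E'
from h import *
go([.4685,.1675,.0575],down(95.4))
E
```

```text
44.875 [0.4576 0.1593 0.1065]
c [0.4757 0.1685] th 5 size [42.9 38.1] res 0.74 A 1440 px [337. 250.] depthz [0.4708 0.1678 0.0459]
turn deg [ 0.07  0.02 -0.36] shift cm (old axes) [ 5.08 -1.01  0.76]
```

View pics/w34.png

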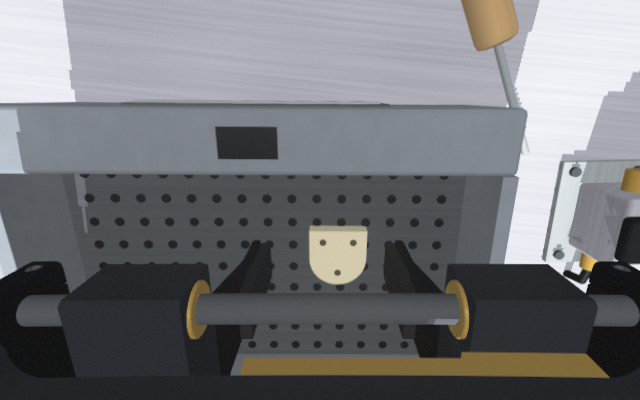

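Emit:
jog_arm --pt "0 0 0 2.5 -0.6 0.5 6" --pt "0 0 0 1.5 -0.4 0.3 6" --pt "0 0 0 0.8 0 0 6" --pt "0 0 0 0.3 0 0 6" --pt "0 0 0 0 0 0 6"

```text
time: 45.55
position: [0.4708, 0.1678, 0.0595]
tool_rot: [-1.278, 1.165, 1.278]
ft_force: [-0.1, 0.6, -0.1]
grip_width: 0.691
```

```bash
python3 - <<'E'
from h import *
s,im,d=shot("wrist","w35.png");print(s["position"],s["ft_force"].round(1));go([.4685,.1675,.0575],down(95.4))
E
```

```text
[0.47079    0.16776876 0.05946825] [-0.1  0.6 -0.1]
turn deg [-0.03 -0.04 -0.03] shift cm (old axes) [ 0.21  0.24 -0.02]
```

View pics/w35.png

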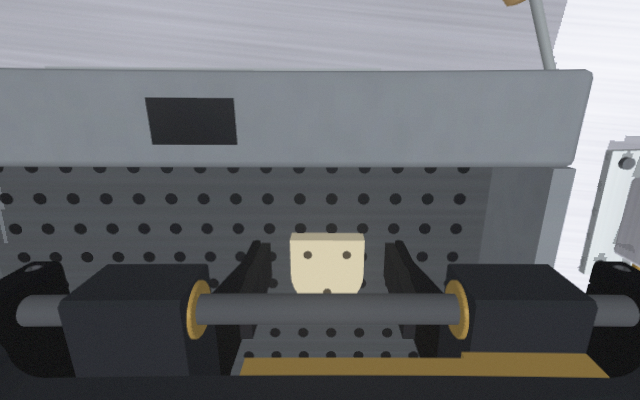

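Emit:
jog_arm --pt "0 0 0 0.2 0.2 0 6" --pt "0 0 0 0 0 0 6" --pt "0 0 0 0 0 0 3" --pt "0 0 0 0 0 0 3" --pt "0 0 0 0 0 0 3" --pt "0 0 0 0 0 0 3" --squeeze 20

```text
time: 46.35
position: [0.4684, 0.1681, 0.0569]
tool_rot: [-1.278, 1.164, 1.279]
ft_force: [0.1, -0.5, 1.3]
grip_width: 0.434
```

Emit:
jog_arm --pt "0 0 0 -1.5 0 0 3" --pt "0 0 0 -4 0 0 3" --pt "0 0 0 -6 0 0 3" --pt "0 0 0 0 0 0 3"

```text
time: 46.85
position: [0.4715, 0.1698, 0.1769]
tool_rot: [-1.282, 1.158, 1.273]
ft_force: [0.1, 0.3, -0.1]
grip_width: 0.43
```

```bash
python3 - <<'E'
from h import *
s,im,d=shot("wrist","w36.png");print(s["time"],s["position"].round(4),s["grip_width"])
go([.455,-.158,.07],down(93.5))
E
```

```text
46.85 [0.4715 0.1698 0.1769] 0.4298603701071221
turn deg [ 1.89 -0.07  0.2 ] shift cm (old axes) [ 10.48   4.61 -32.36]
```

View pics/w36.png

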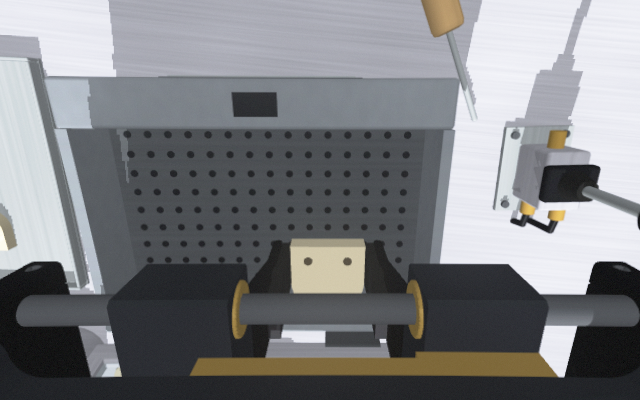

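Emit:
jog_arm --pt "0 0 0 0 0.8 -5.4 3" --pt "0 0 0 0 0.9 -5.4 3" --pt "0 0 0 0 0.9 -5.4 3" --pt "0 0 0 0 0.9 -5.4 3" --pt "0 0 0 0 0.9 -5.4 3" --pt "1.9 0 0 2 0.6 -5.4 3" --pt "0 0 0 4 0 0 3" --pt "0 0 0 4 0 0 3" --pt "0 0 0 0 0 0 3"

```text
time: 48.02
position: [0.4459, -0.1576, 0.0689]
tool_rot: [-1.247, 1.182, 1.263]
ft_force: [-0.4, 1.2, 0.0]
grip_width: 0.432
```

```bash
python3 - <<'E'
from h import *
s,im,d=shot("wrist","w37.png");print(s["time"],s["position"].round(4),s["grip_width"])
go([.451,-.158,.026],down(93.5))
E
```

```text
48.025 [ 0.4459 -0.1576  0.0689] 0.43223414044458514
turn deg [ 0.07  0.16 -0.26] shift cm (old axes) [ 4.5  -0.33 -0.02]
```

View pics/w37.png

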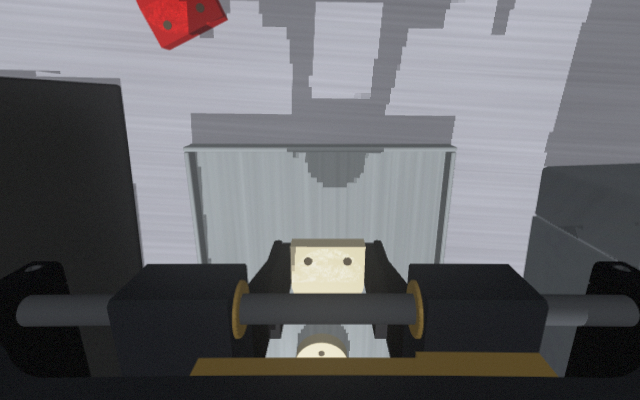

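Emit:
jog_arm --pt "0 0 0 2 -0.2 0 3" --pt "0 0 0 1.5 0 0 3" --pt "0 0 0 0.5 0 0 3" --pt "0 0 0 0 0 0 3" --pt "0 0 0 0 0 0 3"

```text
time: 48.7
position: [0.4516, -0.1593, 0.0327]
tool_rot: [-1.255, 1.181, 1.254]
ft_force: [0.3, 0.5, 0.6]
grip_width: 0.436
```

Emit:
jog_arm --pt "0 0 0 0.5 0 0 3" --pt "0 0 0 0.2 0 0 3" --pt "0 0 0 0 0 0 3"

```text
time: 49.08
position: [0.4511, -0.1591, 0.025]
tool_rot: [-1.254, 1.181, 1.255]
ft_force: [-0.2, -0.3, -0.2]
grip_width: 0.434
```

Emit:
jog_arm --pt "0 0 0 0.1 0 0 3" --pt "0 0 0 0 0 0 3" --pt "0 0 0 0 0 0 6" --pt "0 0 0 0 0 0 6" --pt "0 0 0 0 0 0 6" --pt "0 0 0 -3 0 0 6" --pt "0 0 0 -6 0 0 6" --pt "0 0 0 -6 0 0 6" --pt "0 0 0 -6 0 0 6" --pt "0 0 0 0 0 0 6"

```text
time: 50.32
position: [0.4542, -0.1599, 0.2386]
tool_rot: [-1.261, 1.181, 1.247]
ft_force: [-0.1, 0.0, -1.2]
grip_width: 0.69
```

```bash
python3 caps.py wrist 0.013 w38.png; python3 - <<'E'
from h import *
s,im,d=shot("top","t38.png")
s=get_state();print(w2box(s["position"]));go(box2w([.0,-.12,.385]),down(95.4),s)
E
```

```text
50.325 [ 0.4542 -0.1599  0.2386]
c [ 0.4578 -0.1577] th 3 size [39.1 37.7] res 0.37 A 871 px [330. 171.] depthz [ 0.4534 -0.1575  0.0129]
[-0.06743167 -0.27763614  0.23414881]
turn deg [-1.92 -0.09 -0.08] shift cm (old axes) [-15.12  -6.19  15.96]
```

View pics/w38.png

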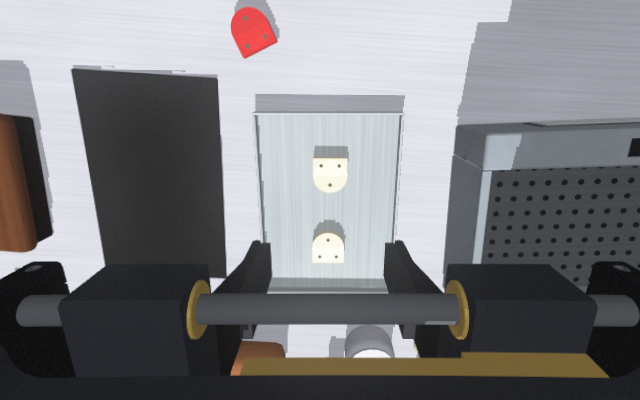

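View pics/t38.png

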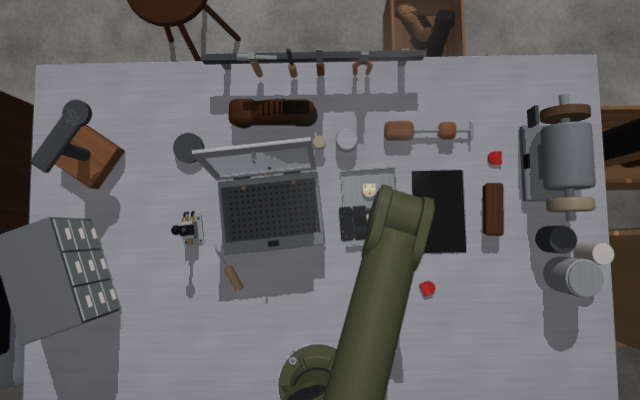

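Emit:
jog_arm --pt "-1.9 0 0 -5 0 0 0" --pt "0 0 0 -5 0 2 0" --pt "0 0 0 -5 -2 5 0" --pt "0 0 0 0 -3.4 5 0" --pt "0 0 0 0 -4 4 0" --pt "0 0 0 0 -4 4 0" --pt "0 0 0 0 -4 4 0" --pt "0 0 0 0 -4 4 0" --pt "0 0 0 0 -4 0 0" --pt "0 0 0 0 0 0 0"

```text
time: 51.68
position: [0.677, 0.1373, 0.3708]
tool_rot: [-1.276, 1.168, 1.287]
ft_force: [0.2, -0.5, 0.2]
grip_width: 0.004
```

```bash
python3 sweep2.py|head -2
```

```text
51.675 TCP box [ 0.1852 -0.0036  0.3708] tilt 0.48 [ 0.38  0.61 -1.11  1.06  0.54  1.76  1.13]
to hover [9.98 0.81] tz 0.36410306489238936 [0.17712802 0.271     ]
```

Emit:
jog_arm --pt "0 0 0 4 0 0.4 0" --pt "0 0 0 4 0 0 0" --pt "0 0 0 2.2 0.7 0 0" --pt "0 0 0 0 0 0 0"

```text
time: 52.18
position: [0.6664, 0.1378, 0.2713]
tool_rot: [-1.277, 1.17, 1.282]
ft_force: [-0.5, -0.3, 0.6]
grip_width: 0.003
```

```bash
python3 sweep2.py|head -2;python3 - <<'E'
from h import *
s,im,d=shot("side","s39.png");print(s["ft_force"])
cv2.imwrite("pics/s39c.png",cv2.resize(im[40:240,200:420,::-1],None,fx=3,fy=3))
E
```

```text
52.175 TCP box [ 0.1746 -0.0022  0.2713] tilt 0.39 [ 0.46  0.61 -1.12  1.28  0.54  1.57  1.09]
to hover [ 0.03 -0.25] tz 0.2179824788101658 [0.17712802 0.271     ]
[-0.46844081 -0.29391958  0.61501497]
```

View pics/s39c.png

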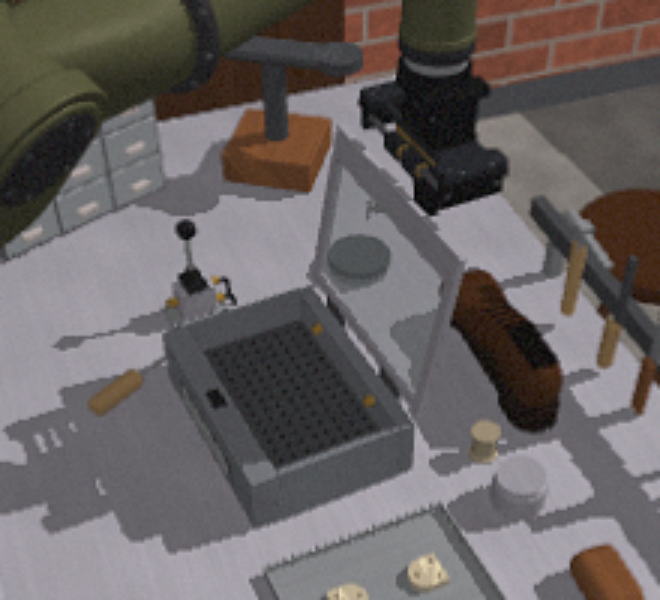

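Emit:
jog_arm --pt "0 0 0 0 1.3 0 0" --pt "0 0 0 0 1.2 0 0" --pt "0 0 0 0 2.1 0 0" --pt "0 0 0 -0.8 1.7 0 0" --pt "0 0 0 -0.3 2.1 0 0" --pt "0 0 0 0 1.8 0 0"

```text
time: 52.98
position: [0.5665, 0.13, 0.2863]
tool_rot: [-1.28, 1.163, 1.277]
ft_force: [2.9, -0.7, -1.0]
grip_width: 0.002
```

```bash
python3 sweep2.py|head -1;python3 - <<'E'
from h import *
s,im,d=shot("side","s40.png");print(s["ft_force"])
cv2.imwrite("pics/s40c.png",cv2.resize(im[40:240,200:420,::-1],None,fx=3,fy=3))
E
```

```text
52.975 TCP box [ 0.0745 -0.0005  0.2863] tilt -0.1 [ 0.71  0.39 -1.26  1.53  0.38  1.49  1.11]
[ 2.88597429 -0.66956466 -1.0065141 ]
```

View pics/s40c.png

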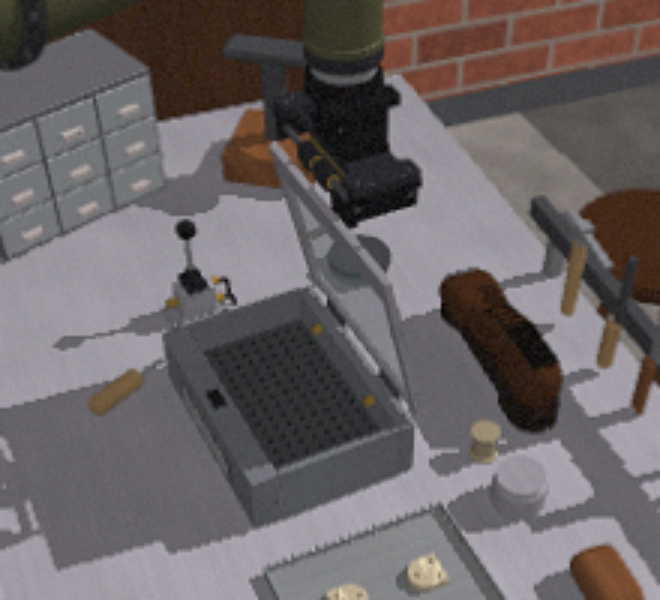

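Emit:
jog_arm --pt "0 0 0 0.4 1.8 0 0" --pt "0 0 0 0.4 1.8 0 0" --pt "0 0 0 0.5 1.8 0 0" --pt "0 0 0 0.7 1.7 0 0"

```text
time: 53.52
position: [0.4964, 0.1235, 0.2658]
tool_rot: [-1.28, 1.162, 1.277]
ft_force: [2.6, 0.3, 0.6]
grip_width: 0.007
```

```bash
python3 sweep2.py|head -1
```

```text
53.525 TCP box [ 0.004  -0.0004  0.2658] tilt -0.08 [ 0.95  0.16 -1.33  1.72  0.15  1.38  1.25]
```

Emit:
jog_arm --pt "0 0 0 0.9 1.7 0 0" --pt "0 0 2.5 1.1 1.5 0 0"

```text
time: 53.78
position: [0.4639, 0.1199, 0.2459]
tool_rot: [-1.262, 1.201, 1.307]
ft_force: [1.8, 0.5, 1.2]
grip_width: 0.005
```

```bash
python3 sweep2.py|head -1; python3 -c "
from h import *
print(get_state()['joint_positions'])"
```

```text
53.775 TCP box [-0.0286 -0.0009  0.2459] tilt 2.5 [ 1.    0.08 -1.34  1.79  0.08  1.38  1.31]
[ 1.00153278  0.08309882 -1.34000136  1.78773341  0.07649704  1.37902201
  1.30803373]
```

Emit:
jog_arm --pt "0 0 2.5 1.4 1.4 0 0" --pt "0 0 2.5 1.6 1.1 0 0" --pt "0 0 2.5 1.8 0.9 0 0"

```text
time: 54.15
position: [0.4258, 0.1164, 0.1995]
tool_rot: [-1.195, 1.3, 1.409]
ft_force: [2.4, -0.1, 0.5]
grip_width: 0.005
```

```bash
python3 sweep2.py|head -1; python3 -c "
from h import *
print(get_state()['joint_positions'])"
```

```text
54.15 TCP box [-0.0668 -0.0009  0.1995] tilt 10.27 [ 0.9   0.21 -1.31  1.84  0.15  1.42  1.22]
[ 0.90359212  0.21137262 -1.30626987  1.84127616  0.14880435  1.41869372
  1.21569714]
```

Emit:
jog_arm --pt "0 0 2.5 1.9 0.6 0 0" --pt "0 0 2.5 2 0.3 0 0" --pt "0 0 0 1.2 0 0 0" --pt "0 0 0 1.1 0 0 0" --pt "0 0 0 0.7 -0.1 0 0" --pt "0 0 0 0 0 0 0"

```text
time: 54.9
position: [0.4022, 0.1142, 0.1346]
tool_rot: [-1.152, 1.366, 1.468]
ft_force: [-1.7, 0.6, 2.8]
grip_width: 0.005
```

```bash
python3 sweep2.py|head -1; python3 -c "
from h import *
s=get_state();print(s['joint_positions'],w2box(s['position']+.019*T_tool(s)[:3,0]))"
```

```text
54.9 TCP box [-0.0906 -0.0007  0.1346] tilt 15.15 [ 0.79  0.34 -1.23  1.91  0.23  1.38  1.13]
[ 0.79076194  0.33923067 -1.23316741  1.91185526  0.2296326   1.37512937
  1.12686246] [-0.09557698 -0.00075844  0.1162491 ]
```

Emit:
jog_arm --pt "0 0 0 0.7 -0.18 0 0" --pt "0 0 0 0.8 -0.2 0 0" --pt "0 0 0 0.5 -0.13 0 0" --pt "0 0 0 0.3 -0.08 0 0" --pt "0 0 0 0 0 0 0"

```text
time: 55.52
position: [0.4041, 0.1145, 0.1121]
tool_rot: [-1.153, 1.363, 1.465]
ft_force: [1.2, 1.1, 10.2]
grip_width: 0.003
```

Emit:
jog_arm --pt "0 0 0 0.3 -0.08 0 0" --pt "0 0 0 0 0 0 0"

```text
time: 55.78
position: [0.4042, 0.1146, 0.1109]
tool_rot: [-1.153, 1.365, 1.465]
ft_force: [-1.2, -0.7, 25.5]
grip_width: 0.001
```

Emit:
jog_arm --pt "0 0 0 -1 0.26 0 0" --pt "0 0 0 -2 0.5 0 0" --pt "0 0 0 -4 1 0 0" --pt "0 0 -5 -5 1 0 0" --pt "0 0 -5 -2 0 0 0" --pt "0 0 -5 0 0 0 0" --pt "0 0 0 0 0 0 0"

```text
time: 56.65
position: [0.408, 0.1127, 0.2457]
tool_rot: [-1.263, 1.184, 1.294]
ft_force: [-0.8, 0.6, -0.2]
grip_width: 0.005
```

```bash
python3 - <<'E'
from h import *
s,im,d=shot("wrist","w41.png");print(s["time"],s["position"].round(4),s["joint_positions"].round(3))
c=cam("wrist",s);print(depthpts(c,[[327,174],[250,174],[420,174]],d).round(4))
E
```

```text
56.65 [0.408  0.1127 0.2457] [ 1.013 -0.3   -1.117  1.917 -0.275  1.392  1.631]
[[0.3871 0.1114 0.1014]
 [0.3933 0.0445 0.1003]
 [0.3801 0.1922 0.1006]]
```

View pics/w41.png

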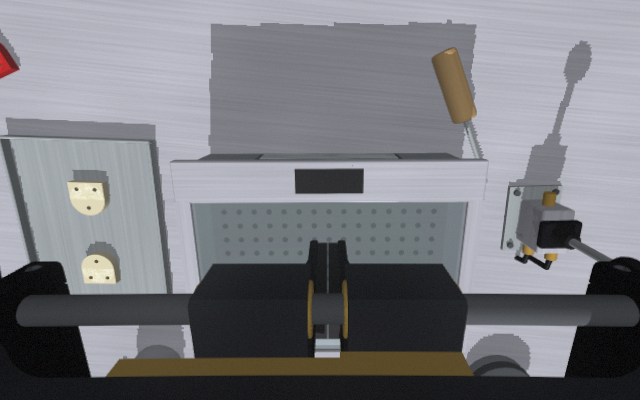

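```bash
python3 -c "
from h import *
s=get_state();print(s['time'],s['joint_positions'])"
```

```text
56.7 [ 1.01260505 -0.30069177 -1.11951778  1.91613259 -0.27384969  1.39185064
  1.63048747]
```

Emit:
jog_arm --pt "0 0 0 0 -3 -1 0" --pt "0 0 0 0 -4 -4 0" --pt "0 0 0 0 -2 -6 0" --pt "0 0 0 0 0 -6 0" --pt "0 0 0 0 0 -6 0" --pt "0 0 0 0 0 -6 0" --pt "0 0 0 0 0 -6 0" --pt "0 0 0 0 0 -6 0" --pt "0 0 0 0 0 0 0"

```text
time: 57.82
position: [0.5248, -0.2839, 0.2442]
tool_rot: [-1.261, 1.193, 1.292]
ft_force: [-0.7, 0.6, -0.0]
grip_width: 0.006
```

```bash
python3 -c "
from h import *
s,im,d=shot('side','s42.png');print(s['time'],s['joint_positions'],s['position'],s['ft_force'])
cv2.imwrite('pics/s42c.png',cv2.resize(im[80:360,200:480,::-1],None,fx=2.1,fy=2.1))
shot('top','t42.png')"
```

```text
57.825 [ 1.29055725  0.41895976 -1.09902977  1.53771595  0.38570832  1.4438297
  1.82278016] [ 0.52479805 -0.28385504  0.24416688] [-0.66701525  0.56713541 -0.03952568]
```

View pics/s42c.png

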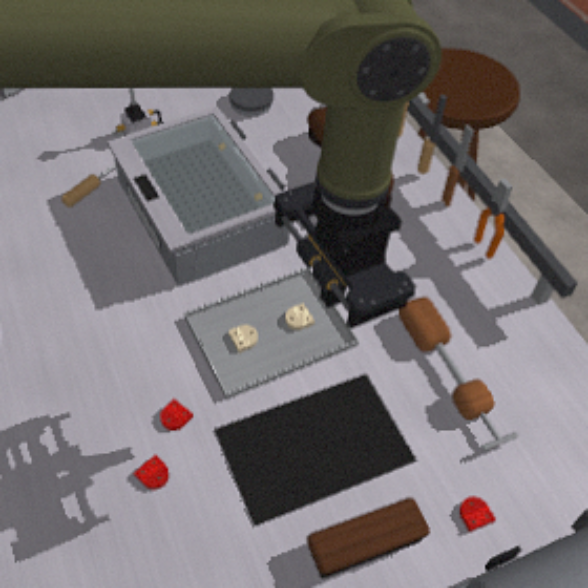

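View pics/t42.png

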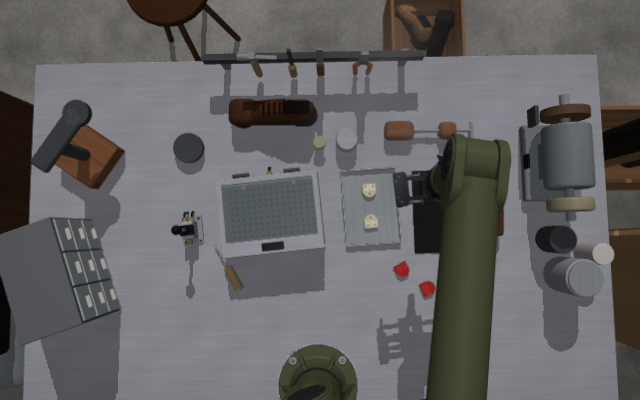

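```bash
python3 - <<'E'
from h import *
c=cam("top");z=np.load("pics/t42.npz")
print("hatch z",depthpts(c,[[255,248],[295,245],[272,210]],z["d"]).round(4)[:,2])
from caps import capfind
print([ (o["c"].round(3),o["px"]) for o in capfind(z["im"],c,.013,area=(335,165,402,250))])
print(close_job())
E
```

```text
hatch z [0.1002 0.1    0.0972]
[(array([ 0.459, -0.16 ]), array([370.64285714, 221.57142857])), (array([ 0.548, -0.156]), array([368.68292683, 189.2195122 ]))]
the job is handed in; nothing more can be done
None
```

I carried out the whole job in the order asked and handed it in at about 58 s of the 210 s. Only two cream heel caps were on the mat.

**What I did**
- I pressed the hatch open, laid both caps flat in the box and shut the hatch to the stop.
- I held the lever on its stop for about 2.3 s, with about 12 N showing and the knob where full tilt should put it. It sprang back upright.
- I pressed the hatch open again, laid both caps flat in the tray and shut the hatch to the stop.

**Last checks**
- **Hatch:** its top face reads 0.100 m up, which is the shut height, and it stayed there for over a second after I let go.
- **Caps:** both lie flat inside the tray, at about (0.459, -0.160) and (0.548, -0.156).
- **Lever and other things:** after the blow the knob was within a pixel of its upright position. The other items look undisturbed in the pictures; the arm hid the brush and one red cap in the last top view, but both look in place in the side view.
- **Arm:** it was clear of everything.

**Doubtful:** joint 2 read -0.3007 rad once, against its -0.30 limit, while lifting off after the last press. That is within the reading noise, but I cannot rule out that it counts as passing the range; I moved away at once. Joint 6 had earlier reached about its 2.05 limit (read to two decimals), before I took the tilt off.

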